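# Prop the wax chest open, load today's colour, shut it

## Robot

A 6-joint arm with a two-finger parallel gripper is mounted at the origin on the work surface. World frame = base frame: x ahead of the robot, y to its left, z up, the work surface at z = 0. Lengths are in mm, angles in rad, forces in N, time in s.
With the tool pointing down it reaches from about 350 to 875 mm from the base axis. Payload 4.2 kg.
Tool frame: the origin (TCP) lies midway between the tips of the shut fingers; the grasp point (between the pads) lies 19 mm behind it; z points along the fingers, y is the line along which they close (so a half turn about z gives the same grasp; the last joint's range is limited). The gripper opens to 85 mm and grips with 20 to 120 N. Pads are 22 mm wide; open, the fingers measure 114 mm over their backs; the gripper's body (76 mm by 85 mm) begins 54 mm behind the grasp point. The pads swing forward as they close: fully open they stand 13 mm farther back than shut.
Start: joints at [1.551, 0.385, 0.008, 0, -1.194, -0.259], TCP at [171.969, 600.854, 231.312] pointing down, gripper open.
Joint ranges: [-3.14, 3.14], [-1.21, 2.06], [-1.07, 1.41], [-3.16, 2.05], [-2.99, -0.16], [-3.1, 3.1]. Speed limits (rad/s): [2.79, 2.79, 3.14, 3.14, 3.14, 3.14].

## Interface

Orientations are given as a unit quaternion [x, y, z, w].
In Python, from bench import arm gives the robot as it stands. The module is installed in compiled form; this text tells all that it offers.
- The arm moves only by the shell command python3 -m handwheel 'ROWS' [OPENING]. ROWS is JSON, a list of rows, each an object of numbers: "x", "y", "z": the shift along the world's x, y, z each as a share of 20 cm, from -1 to 1; "ax", "ay", "az": the turn, a rotation vector about the world's x, y, z each as a share of 90 degrees, from -1 to 1. In form: [{"x": .., "y": .., "z": .., "ax": .., "ay": .., "az": ..}, ...]. A call has exactly 8 rows; each row shifts and turns the commanded pose from where the row before left it; what a row does not reach is not made up. A row lasts 1/10 s, in which the tool goes at most 50 mm and 8.59 degrees, less where a joint would pass 70% of its speed; a pose out of reach is approached as far as the arm can. A call with a number of a shift or a turn outside -1 to 1 is refused whole. A call with a gripper value outside its range is refused whole. OPENING is the opening, from -1 (shut) to 1 (fully open), set as the call begins (- or left out, the last holds). The fingers move at their own pace and stop on an object; the grip force is fixed at half the most. Time passes only in rows, so rows that do not move let the fingers close, or fill a call up. It gives the time, the measured TCP pose, the force, the opening and the grip force at its end, in the units of the state.
- arm.read_state(): the state, without advancing time (a new reading comes with each control period).
- arm.get_image(name): name is "scene" or "top" or "wrist"; returns the picture (400x640x3 uint8, red, green, blue); there is no depth.
- arm.camera_params(name): a dict with "K" (3x3 intrinsics, pixels), "position" and "orientation" of the camera in the world. Camera axes: x right, y down, z forward; pixel columns grow to the right and rows downward; lengths in mm; the calibration is good to about 2 mm. A picture is of the moment at which its call begins: read the wrist's pose just before it. camera_params takes no time and is no camera call; for the wrist camera it gives the pose at the moment of the call.
- arm.job_done(): hands the job in; it is judged then, once.
The state is a dict: "clock": time; "joints": joint angles; "joint_vel": joint speeds; "joint_efforts": joint torques, N m; "position": TCP position; "ee_rot": TCP orientation; "contact_force": force on the tool from outside, world axes, zero at the start; "wrist_torque": the same for the moment, N m; "gripper_width": finger opening in mm; "grasp_force": force on a finger pad.
Only numpy, scipy, OpenCV 4.12 (cv2) and the standard library are available. Lean on these libraries where they do the work, as an engineer would, in place of code of your own. Each camera call takes 0.05 s, during which the arm holds its last target. There are 200 camera calls.

## Task

Lift the lid of the wax chest right back, swing the prop rod up out of its clip and bring the lid down onto it, so that the rod's tip sits in the lid's slot and holds the lid open by itself; only then, and with the lid so propped, lay every wax bar of today's colour (the chip in the green frame) in the chest, each centred in a groove of its own. When they are all in, lift the lid off, lay the prop back down in its clip and shut the lid. Leave the other colour's bars on the bench and do not disturb the tools and pots around.

Things in the scene. Friction and masses are not known exactly. Their poses are not given: they have to be found in the camera images.
- chest: White wax chest fixed to the bench, 190 (x) by 276 (y) by 100 mm high, walls 8 mm. Origin: centre of its underside; x points from its front to the hinged back, y left. Inside, two wooden combs 62 mm apart (room for fingers) form four V grooves along x: a seated bar's centre is at x -20, y 78, 26, -26 or -78, z 76 mm. Floor between the combs at z 45 mm.
- lid (a joint): Plywood lid, 190 x 276 x 8 mm, 0.7 kg; hinge line along the chest's y through chest x 95, z 100 mm (top back edge). 0 = shut, grows as it opens (rad); at its stop, 1.75, it leans back past upright and stays by its own weight; let go below about 1.55 it falls shut unless propped. Resting on the prop it stands at 1.35.
- lid_bar (a point): Middle of the steel pull bar along the lid's front edge: 12 mm thick, 100 mm long along the chest's y, 220 mm from the hinge line (4.5 mm above it when shut), 24 mm clear of the lid's edge; it can be pinched from above and turns between the fingers as the lid swings.
- lid_slot (a point): Yellow ear on the lid's left (+y) edge with the slot: two ribs on its underside, flaring from 14 mm apart to about 40 mm at the mouth, 18 mm deep, open towards the lid's underside. This point is the slot's bottom, where the centre of the prop's tip lies when seated: 120 mm from the hinge line, 150 mm left of the chest's middle.
- prop (a joint): Steel prop rod outside the chest's left wall, swinging about the chest's y on a pivot at chest x -95, y 150, z 64 mm. 0 = level in its clip, pointing back; grows as the free end swings up (rad), stop 1.4; stays where it is left. Its tip meets the slot at 0.77 with the lid at 1.35; set within 0.06 of that, the flared slot guides it home as the lid comes down from leaning back.
- prop_peg (a point): Middle of the red grip peg that sticks out from the prop rod along the chest's +y, 100 mm from the pivot: 12 mm thick, about 34 mm long, free all round; it can be pinched from above and turns between the fingers. It is 64 mm above the bench when the rod lies in its clip.
- prop_tip (a point): Round black tip of the prop rod, 12 mm across; this point is its centre, 219 mm from the pivot.
- today (a point): Middle of the green-framed pocket of a fixed wooden board (66 x 150 x 30 mm, lying flat, a grey-framed pocket beside it, 72 mm away): the colour chip in it shows today's wax.
- chip_red: Dark red colour chip, 46 x 46 x 12 mm, fixed in one of the two pockets.
- chip_black: Black colour chip, 46 x 46 x 12 mm, fixed in one of the two pockets.
- red1: Dark red wax bar, eight-sided, 22 mm across flats, 110 mm long along its x axis, about 45 g, origin at its centre (11 mm above the bench when lying there). Two or three of this colour are present.
- red2: Dark red wax bar, eight-sided, 22 mm across flats, 110 mm long along its x axis, about 45 g, origin at its centre (11 mm above the bench when lying there). Two or three of this colour are present.
- red3: Dark red wax bar, eight-sided, 22 mm across flats, 110 mm long along its x axis, about 45 g, origin at its centre (11 mm above the bench when lying there). Two or three of this colour are present.
- black1: Black wax bar, eight-sided, 22 mm across flats, 110 mm long along its x axis, about 45 g, origin at its centre (11 mm above the bench when lying there). Two or three of this colour are present.
- black2: Black wax bar, eight-sided, 22 mm across flats, 110 mm long along its x axis, about 45 g, origin at its centre (11 mm above the bench when lying there). Two or three of this colour are present.
- black3: Black wax bar, eight-sided, 22 mm across flats, 110 mm long along its x axis, about 45 g, origin at its centre (11 mm above the bench when lying there). Two or three of this colour are present.
- brush: Bystander on the bench: a brush about 200 mm long; leave it alone.
- snips: Bystander on the bench: a pair of blue-handled snips, 150 mm; leave it alone.
- cups: Bystander on the bench: a stack of brown paper cups with orange bands, 80 mm wide, 135 mm tall; leave it alone.
- offcut: Bystander on the bench: a dark red lump of wax, 70 mm; leave it alone.
- scraper: Bystander on the bench: a flat scraper about 200 mm long; leave it alone.
- jar: Bystander on the bench: a jar 70 mm wide, 90 mm tall; leave it alone.
Things that resemble listed ones, but are neither listed nor needed, are in the scene too. What is shaped like the red2 but turquoise is not meant. What is shaped like the black3 but white is not meant.

How it is judged (in metres and radians):
On the way, in this order (a step that is already met when the one before it is completed fails the run):
1. the lid is lifted right back (value of joint lid above 1.5 rad), for 0.2 s.
2. the prop's tip is seated in the lid's slot and carries the lid (value of joint lid between 1.3 and 1.4 rad and distance between prop_tip and lid_slot below 0.01 m and contact force between the fingers and anything else below 0.5 N), for 0.3 s.
3. with the lid propped, every bar of today's colour lies in a groove and the others on the bench (value of joint lid between 1.3 and 1.4 rad and distance between prop_tip and lid_slot below 0.01 m and ((horizontal distance between chip_red and today below 0.03 m and (y of red1 in the frame of chest between -0.09 and -0.066 m or y of red1 in the frame of chest between -0.038 and -0.014 m or y of red1 in the frame of chest between 0.014 and 0.038 m or y of red1 in the frame of chest between 0.066 and 0.09 m) and x of red1 in the frame of chest between -0.04 and 0 m and z of each of red1, red2, red3 in the frame of chest below 0.082 m and angle between the x axis of each of red1, red2, red3 and the x axis of chest, either way round below 0.12 rad and (y of red2 in the frame of chest between -0.09 and -0.066 m or y of red2 in the frame of chest between -0.038 and -0.014 m or y of red2 in the frame of chest between 0.014 and 0.038 m or y of red2 in the frame of chest between 0.066 and 0.09 m) and x of red2 in the frame of chest between -0.04 and 0 m and (y of red3 in the frame of chest between -0.09 and -0.066 m or y of red3 in the frame of chest between -0.038 and -0.014 m or y of red3 in the frame of chest between 0.014 and 0.038 m or y of red3 in the frame of chest between 0.066 and 0.09 m) and x of red3 in the frame of chest between -0.04 and 0 m and height (world z) of each of black1, black2, black3 below 0.03 m) or (horizontal distance between chip_black and today below 0.03 m and (y of black1 in the frame of chest between -0.09 and -0.066 m or y of black1 in the frame of chest between -0.038 and -0.014 m or y of black1 in the frame of chest between 0.014 and 0.038 m or y of black1 in the frame of chest between 0.066 and 0.09 m) and x of black1 in the frame of chest between -0.04 and 0 m and z of each of black1, black2, black3 in the frame of chest below 0.082 m and angle between the x axis of each of black1, black2, black3 and the x axis of chest, either way round below 0.12 rad and (y of black2 in the frame of chest between -0.09 and -0.066 m or y of black2 in the frame of chest between -0.038 and -0.014 m or y of black2 in the frame of chest between 0.014 and 0.038 m or y of black2 in the frame of chest between 0.066 and 0.09 m) and x of black2 in the frame of chest between -0.04 and 0 m and (y of black3 in the frame of chest between -0.09 and -0.066 m or y of black3 in the frame of chest between -0.038 and -0.014 m or y of black3 in the frame of chest between 0.014 and 0.038 m or y of black3 in the frame of chest between 0.066 and 0.09 m) and x of black3 in the frame of chest between -0.04 and 0 m and height (world z) of each of red1, red2, red3 below 0.03 m))), for 0.2 s.
At the end, for the whole second after the job is handed in: The lid is shut (below 0.05 rad), the prop lies in its clip (below 0.12 rad); each bar of today's colour rests in a groove (20 mm along and 12 mm across it, 6 mm in height, 0.12 rad); the other bars rest on the bench (value of joint lid below 0.05 rad and value of joint prop below 0.12 rad and linear speed of each of red1, red2, red3, black1, black2, black3 below 0.02 m/s and ((horizontal distance between chip_red and today below 0.03 m and (y of red1 in the frame of chest between -0.09 and -0.066 m or y of red1 in the frame of chest between -0.038 and -0.014 m or y of red1 in the frame of chest between 0.014 and 0.038 m or y of red1 in the frame of chest between 0.066 and 0.09 m) and x of red1 in the frame of chest between -0.04 and 0 m and z of each of red1, red2, red3 in the frame of chest below 0.082 m and angle between the x axis of each of red1, red2, red3 and the x axis of chest, either way round below 0.12 rad and (y of red2 in the frame of chest between -0.09 and -0.066 m or y of red2 in the frame of chest between -0.038 and -0.014 m or y of red2 in the frame of chest between 0.014 and 0.038 m or y of red2 in the frame of chest between 0.066 and 0.09 m) and x of red2 in the frame of chest between -0.04 and 0 m and (y of red3 in the frame of chest between -0.09 and -0.066 m or y of red3 in the frame of chest between -0.038 and -0.014 m or y of red3 in the frame of chest between 0.014 and 0.038 m or y of red3 in the frame of chest between 0.066 and 0.09 m) and x of red3 in the frame of chest between -0.04 and 0 m and height (world z) of each of black1, black2, black3 below 0.03 m) or (horizontal distance between chip_black and today below 0.03 m and (y of black1 in the frame of chest between -0.09 and -0.066 m or y of black1 in the frame of chest between -0.038 and -0.014 m or y of black1 in the frame of chest between 0.014 and 0.038 m or y of black1 in the frame of chest between 0.066 and 0.09 m) and x of black1 in the frame of chest between -0.04 and 0 m and z of each of black1, black2, black3 in the frame of chest below 0.082 m and angle between the x axis of each of black1, black2, black3 and the x axis of chest, either way round below 0.12 rad and (y of black2 in the frame of chest between -0.09 and -0.066 m or y of black2 in the frame of chest between -0.038 and -0.014 m or y of black2 in the frame of chest between 0.014 and 0.038 m or y of black2 in the frame of chest between 0.066 and 0.09 m) and x of black2 in the frame of chest between -0.04 and 0 m and (y of black3 in the frame of chest between -0.09 and -0.066 m or y of black3 in the frame of chest between -0.038 and -0.014 m or y of black3 in the frame of chest between 0.014 and 0.038 m or y of black3 in the frame of chest between 0.066 and 0.09 m) and x of black3 in the frame of chest between -0.04 and 0 m and height (world z) of each of red1, red2, red3 below 0.03 m))); the robot touches nothing.
It fails at once if a bar is handled in the chest while the prop is not up (value of joint prop below 0.4 rad and ((horizontal distance between red1 and chest below 0.1 m and height (world z) of red1 below 0.11 m and contact force between the fingers and red1 above 0.5 N) or (horizontal distance between red2 and chest below 0.1 m and height (world z) of red2 below 0.11 m and contact force between the fingers and red2 above 0.5 N) or (horizontal distance between red3 and chest below 0.1 m and height (world z) of red3 below 0.11 m and contact force between the fingers and red3 above 0.5 N) or (horizontal distance between black1 and chest below 0.1 m and height (world z) of black1 below 0.11 m and contact force between the fingers and black1 above 0.5 N) or (horizontal distance between black2 and chest below 0.1 m and height (world z) of black2 below 0.11 m and contact force between the fingers and black2 above 0.5 N) or (horizontal distance between black3 and chest below 0.1 m and height (world z) of black3 below 0.11 m and contact force between the fingers and black3 above 0.5 N))).
It fails at once if a tool, cup stack, jar or offcut is pushed more than 50 mm from its place (distance of any of brush, snips, cups, offcut, scraper, jar from where it was at the start of the episode above 0.05 m).
Of red1, red2, red3 only 2 to 3 are there at a start; the rules pass over those that are not, and their reading is None.
Of black1, black2, black3 only 2 to 3 are there at a start; the rules pass over those that are not, and their reading is None.
At some moment in a run one of red1, red2, red3, black1, black2, black3 may be knocked a few centimetres aside while the robot is not near it.
Once in a run the grip may slacken for a moment while it holds something.
It also fails if it takes over 210 s, if anything falls off the work surface, if the arm or the gripper's body presses on something with over 40 N, if the wrist force passes 120 N, or if a joint passes its speed limit or range.

## Working session

There is one attempt and no reset: what is moved stays moved. The work goes in short steps, Python scripts to look and compute and a shell command to move; the robot and the scene stay as the last step left them, time stands still between calls to the robot, and variables do not carry over. Pictures are saved under pics/ and viewed, at most 16 in all, crops included, and the job is handed in when it is done.

```bash
mkdir -p pics; cat > h.py <<'E'
import numpy as np, cv2
from bench import arm
from scipy.spatial.transform import Rotation as R
def snap(n,f):
    p=arm.camera_params(n); im=arm.get_image(n); cv2.imwrite('pics/'+f,im[:,:,::-1]); return p,im
def ray(p,u,v):
    K=np.array(p['K']); d=np.linalg.inv(K)@[u,v,1]; return np.array(p['position']),R.from_quat(p['orientation']).as_matrix()@d
def onz(p,u,v,z):
    o,d=ray(p,u,v); return o+d*(z-o[2])/d[2]
def proj(p,X):
    c=R.from_quat(p['orientation']).as_matrix().T@(np.array(X)-np.array(p['position'])); q=np.array(p['K'])@c; return q[:2]/q[2]
E
python3 - <<'E'
from h import *
for n in ['scene','top']:
    p,_=snap(n,n+'0.png'); print(n,np.round(p['K'],1).tolist(),p['position'],p['orientation'])
print(arm.read_state())
E
```

```text
scene [[432.9, 0.0, 327.2], [0.0, 432.9, 201.6], [0.0, 0.0, 1.0]] [1057.57074776 -731.63540596  987.98724686] [ 0.87876866  0.2890256  -0.11159856 -0.36300911]
top [[375.1, 0.0, 324.1], [0.0, 375.1, 201.5], [0.0, 0.0, 1.0]] [ 341.1334884    25.08249551 1190.4781084 ] [ 0.70863044 -0.69905193  0.07058464 -0.06470779]
{'clock': 0.1, 'joints': array([ 1.55059426e+00,  3.85476781e-01,  6.75649797e-03, -4.35548632e-04,
       -1.19399455e+00, -2.58577705e-01]), 'joint_vel': array([-4.16803478e-04, -1.62538098e-03,  2.63938709e-03,  2.03916229e-03,
        7.21995418e-05, -5.32806614e-04]), 'joint_efforts': array([-4.74427288e-04, -3.93321598e+01,  1.88928634e+01,  4.19788957e+00,
       -2.58364744e-03,  3.25491783e-06]), 'position': array([171.84233177, 600.36789974, 230.33028086]), 'ee_rot': array([ 9.90289310e-01, -1.39018422e-01, -8.69226490e-05,  9.76517953e-04]), 'contact_force': array([ 0.52386531, -0.17985711, -0.99214617]), 'wrist_torque': array([ 0.06868032, -0.00863472,  0.01972427]), 'grasp_force': 0.0, 'gripper_width': 85.2022704936727}
```

View pics/top0.png

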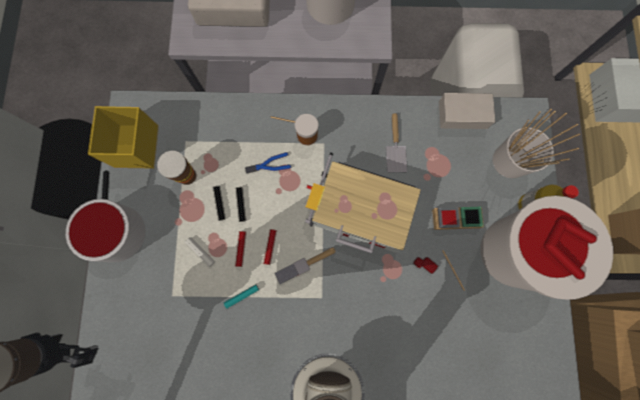

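View pics/scene0.png

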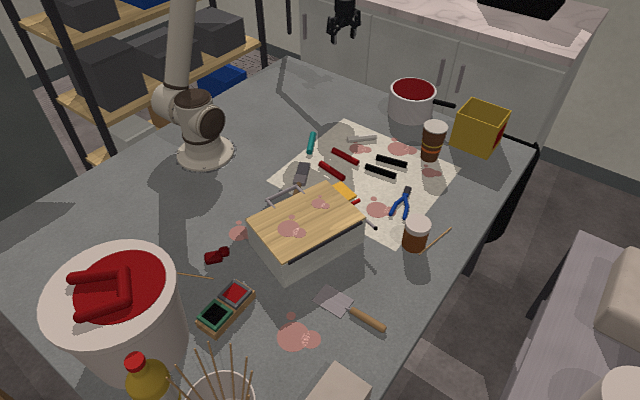

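```bash
python3 - <<'E'
from h import *
p=arm.camera_params('top'); im=cv2.imread('pics/top0.png'); hsv=cv2.cvtColor(im,cv2.COLOR_BGR2HSV)
def blobs(m,z,name,amin=60):
    cs,_=cv2.findContours(m.astype(np.uint8)*255,cv2.RETR_EXTERNAL,cv2.CHAIN_APPROX_NONE)
    for c in cs:
        if cv2.contourArea(c)<amin: continue
        w=np.array([onz(p,u,v,z)[:2] for u,v in c[:,0,:]],np.float32)
        r=cv2.minAreaRect(w); print(name,np.round(c[:,0].mean(0)),np.round(r[0],1),np.round(r[1],1),round(r[2],1), np.round(cv2.boxPoints(r)).tolist() if z>50 else '')
roi=np.zeros(im.shape[:2],bool); roi[150:262,300:430]=1
h,s,v=cv2.split(hsv)
print(hsv[200,330],hsv[220,380],hsv[190,385],hsv[240,420],hsv[203,241],hsv[248,240])
m=roi&(h>10)&(h<28)&(s>60)&(v>110)
m=cv2.morphologyEx(m.astype(np.uint8),cv2.MORPH_CLOSE,np.ones((15,15)))
m=cv2.morphologyEx(m,cv2.MORPH_OPEN,np.ones((19,19)))
blobs(m>0,108,'lid',1000)
r2=np.zeros_like(roi); r2[140:300,172:325]=1
blobs(r2&(v<45),22,'black'); blobs(r2&((h<6)|(h>174))&(s>160)&(v>40),22,'red')
pk=np.zeros_like(roi); pk[195:235,425:490]=1
blobs(pk&(h>60)&(h<90)&(s>60),30,'green',20)
big=cv2.resize(im[140:310,165:435],None,fx=2.9,fy=2.9,interpolation=cv2.INTER_CUBIC); cv2.imwrite('pics/c0.png',big)
E
```

```text
[ 20  99 170] [ 19  99 159] [ 20  99 170] [45  6 90] [105  60  17] [  0 197  97]
lid [363. 205.] [549.  -91.4] [310.1 190.7] 72.5 [[411.0, -211.0], [593.0, -268.0], [687.0, 28.0], [505.0, 85.0]]
black [240. 204.] [556.6 281.9] [105.2  15.4] 9.0 
black [219. 203.] [559.6 350.1] [106.5  16.7] 13.5 
red [240. 248.] [416.6 274.2] [ 15.4 102.6] 86.9 
red [270. 246.] [423.9 183.7] [ 15.2 103.5] 81.0 
green [471. 216.] [ 526.2 -445.4] [60.7 63. ] 3.3
```

View pics/c0.png

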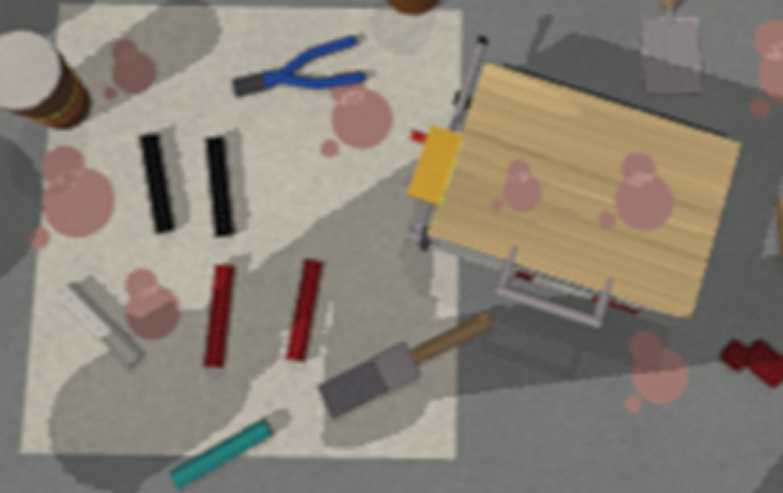

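```bash
python3 - <<'E'
from h import *
for n,box in [('top',(150,262,300,430)),('scene',(170,275,235,380))]:
    p=arm.camera_params(n); im=cv2.imread(f'pics/{n}0.png'); h,s,v=cv2.split(cv2.cvtColor(im,cv2.COLOR_BGR2HSV))
    roi=np.zeros(h.shape,bool); roi[box[0]:box[1],box[2]:box[3]]=1
    m=roi&(h>10)&(h<28)&(s>60)&(s<165)&(v>100)
    m=cv2.morphologyEx(m.astype(np.uint8),cv2.MORPH_CLOSE,np.ones((15,15)))
    m=cv2.morphologyEx(m,cv2.MORPH_OPEN,np.ones((25,25)))
    c=max(cv2.findContours(m,cv2.RETR_EXTERNAL,cv2.CHAIN_APPROX_NONE)[0],key=cv2.contourArea)
    w=np.array([onz(p,a,b,108)[:2] for a,b in c[:,0]],np.float32); r=cv2.minAreaRect(w)
    b=cv2.boxPoints(r); print(n,np.round(r[0],1),np.round(r[1],1),r[2],np.round(b).tolist())
    my=(roi&(h>18)&(h<30)&(s>=175)&(v>100)).astype(np.uint8)
    cc=max(cv2.findContours(my,cv2.RETR_EXTERNAL,cv2.CHAIN_APPROX_NONE)[0],key=cv2.contourArea)
    w=np.array([onz(p,a,b,108)[:2] for a,b in cc[:,0]],np.float32); r=cv2.minAreaRect(w); print('ear',np.round(r[0],1),np.round(r[1],1),r[2])
E
```

```text
top [549.2 -91.3] [309.8 191. ] 72.54173278808594 [[412.0, -210.0], [594.0, -268.0], [687.0, 28.0], [505.0, 85.0]]
ear [566.4  45.8] [30.  71.2] 72.7752914428711
scene [535.8 -88.8] [311.7 218.1] 72.4249038696289 [[385.0, -204.0], [593.0, -270.0], [687.0, 27.0], [479.0, 93.0]]
ear [569.   44.3] [30.7 77.5] 73.11861419677734
```

```bash
python3 -m handwheel '[{"x":0.08,"y":-0.21,"z":0.02,"az":-0.065},{"x":0.08,"y":-0.21,"z":0.02,"az":-0.065},{"x":0.08,"y":-0.21,"z":0.02,"az":-0.065},{"x":0.08,"y":-0.21,"z":0.02,"az":-0.065},{"x":0.08,"y":-0.21,"z":0.02,"az":-0.065},{"x":0.08,"y":-0.21,"az":-0.065},{"x":0.08,"y":-0.21,"az":-0.065},{"x":0.08,"y":-0.21,"az":-0.065}]'
python3 - <<'E'
from h import *
snap('wrist','wA.png')
E
python3 -m handwheel '[{"x":0.08,"y":-0.21,"az":-0.065},{"x":0.08,"y":-0.21,"az":-0.065},{"x":0.08,"y":-0.21,"az":-0.065},{"x":0.08,"y":-0.21,"az":-0.065},{"x":0.08,"y":-0.21,"az":-0.06},{"x":0.07,"y":-0.21,"az":-0.06},{"x":0.07,"y":-0.21,"az":-0.06},{"x":0.07,"y":-0.2,"az":-0.06}]'
python3 - <<'E'
from h import *
p,_=snap('wrist','wB.png'); print(arm.read_state()['position'],R.from_quat(arm.read_state()['ee_rot']).as_matrix().round(3).tolist())
print(p['position'],R.from_quat(p['orientation']).as_matrix().round(2).tolist())
C=np.array([544,-109,0]);ux=np.array([.9537,-.3007,0]);print(proj(p,C-125*ux+[0,0,104.5]))
a=cv2.imread('pics/wA.png');b=cv2.imread('pics/wB.png');cv2.imwrite('pics/wAB.png',cv2.resize(np.vstack([a,b]),(480,600)))
E
```

```text
[171.8745869  600.53904894 230.66138848] [[0.961, -0.275, -0.0], [-0.275, -0.961, -0.001], [0.0, 0.001, -1.0]]
[244.73569225 580.39913192 372.78424995] [[-0.28, -0.92, -0.28], [-0.96, 0.26, 0.08], [0.0, 0.3, -0.96]]
[1595.71386017 -725.87895848]invalid input at $[0]: expected keys x, y, z, ax, ay, az
invalid input at $[0]: expected keys x, y, z, ax, ay, az
```

View pics/wAB.png

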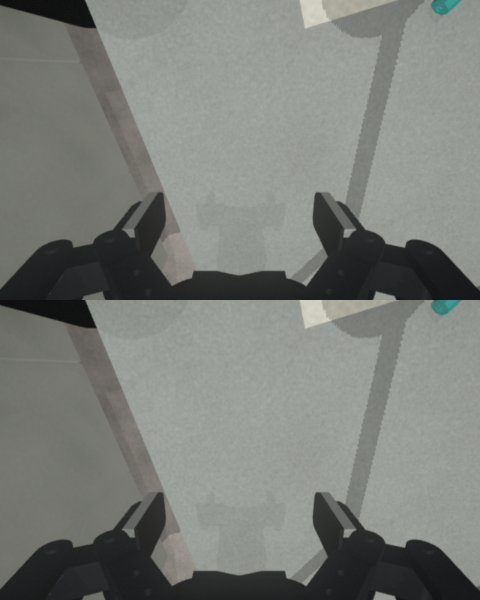

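The arm has not moved: every row needs all six keys. I'll redo the move.

```bash
python3 -m handwheel '[{"x":0.08,"y":-0.21,"z":0.02,"ax":0,"ay":0,"az":-0.065},{"x":0.08,"y":-0.21,"z":0.02,"ax":0,"ay":0,"az":-0.065},{"x":0.08,"y":-0.21,"z":0.02,"ax":0,"ay":0,"az":-0.065},{"x":0.08,"y":-0.21,"z":0.02,"ax":0,"ay":0,"az":-0.065},{"x":0.08,"y":-0.21,"z":0.02,"ax":0,"ay":0,"az":-0.065},{"x":0.08,"y":-0.21,"z":0,"ax":0,"ay":0,"az":-0.065},{"x":0.08,"y":-0.21,"z":0,"ax":0,"ay":0,"az":-0.065},{"x":0.08,"y":-0.21,"z":0,"ax":0,"ay":0,"az":-0.065}]' -0.43
python3 -m handwheel '[{"x":0.08,"y":-0.21,"z":0,"ax":0,"ay":0,"az":-0.065},{"x":0.08,"y":-0.21,"z":0,"ax":0,"ay":0,"az":-0.065},{"x":0.08,"y":-0.21,"z":0,"ax":0,"ay":0,"az":-0.065},{"x":0.08,"y":-0.21,"z":0,"ax":0,"ay":0,"az":-0.065},{"x":0.08,"y":-0.21,"z":0,"ax":0,"ay":0,"az":-0.06},{"x":0.07,"y":-0.21,"z":0,"ax":0,"ay":0,"az":-0.06},{"x":0.07,"y":-0.21,"z":0,"ax":0,"ay":0,"az":-0.06},{"x":0.07,"y":-0.2,"z":0,"ax":0,"ay":0,"az":-0.06}]'
python3 - <<'E'
from h import *
p,im=snap('wrist','wB2.png'); s=arm.read_state();print(s['position'],s['gripper_width'],R.from_quat(s['ee_rot']).as_euler('xyz'),s['joints'])
C=np.array([544,-109,0]);ux=np.array([.9537,-.3007,0]);uy=np.array([.3007,.9537,0])
a=proj(p,C-125*ux+[0,0,104.5]);print(a)
for q in (-50,50): print(proj(p,C-125*ux+q*uy+[0,0,104.5]))
E
```

```text
clock: 1.0
position: [300.1, 263.0, 251.4]
ee_rot: [0.853, -0.522, -0.0, -0.0]
contact_force: [-0.4, 0.2, 0.6]
gripper_width: 24.4
grasp_force: 0.0
clock: 1.8
position: [422.1, -71.1, 251.5]
ee_rot: [-0.588, 0.809, -0.0, 0.0]
contact_force: [0.4, 0.4, 0.2]
gripper_width: 24.2
grasp_force: 0.0
[423.47281732 -75.10600459 251.24791108] 24.179179529711078 [-3.14095430e+00 -1.91248519e-03 -1.89299635e+00] [ 0.20662469  0.02833243 -0.4037686   0.00217261 -1.13910993 -0.52973355]
[315.65895745 180.94388151]
[314.96757962 123.16294472]
[316.28507913 233.27112756]
```

View pics/wB2.png

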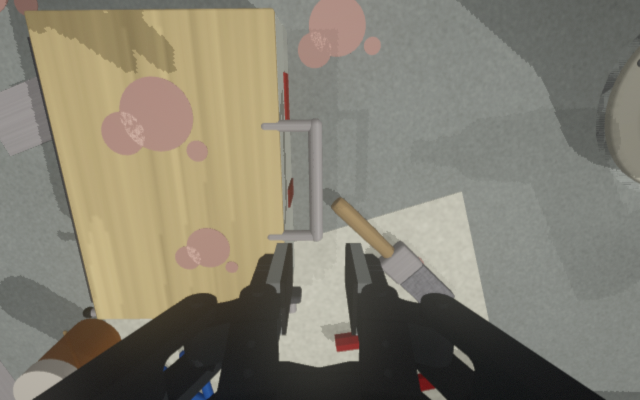

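```bash
python3 -m handwheel '[{"x":0.01,"y":0,"z":-0.15,"ax":0,"ay":0,"az":0.01},{"x":0,"y":0,"z":-0.15,"ax":0,"ay":0,"az":0},{"x":0,"y":0,"z":-0.15,"ax":0,"ay":0,"az":0},{"x":0,"y":0,"z":-0.05,"ax":0,"ay":0,"az":0},{"x":0,"y":0,"z":0,"ax":0,"ay":0,"az":0},{"x":0,"y":0,"z":0,"ax":0,"ay":0,"az":0},{"x":0,"y":0,"z":0,"ax":0,"ay":0,"az":0},{"x":0,"y":0,"z":0,"ax":0,"ay":0,"az":0}]'
python3 - <<'E'
from h import *
p,im=snap('wrist','wC.png'); s=arm.read_state();print(s['position'],s['gripper_width'],R.from_quat(s['ee_rot']).as_euler('xyz'))
C=np.array([544,-109,0]);ux=np.array([.9537,-.3007,0]);uy=np.array([.3007,.9537,0])
for q in (-50,0,50): print(proj(p,C-125*ux+q*uy+[0,0,104.5]))
E
```

```text
clock: 2.65
position: [424.8, -68.9, 152.5]
ee_rot: [-0.596, 0.803, -0.001, 0.001]
contact_force: [-0.5, 0.3, 0.2]
gripper_width: 24.4
grasp_force: 0.0
[424.58191088 -68.95905421 152.3206313 ] 24.65920144075026 [-3.13949201e+00  1.08024030e-03 -1.86499443e+00]
[318.72980751 133.58259014]
[317.77897612 217.72857728]
[316.95750763 290.42630018]
```

View pics/wC.png

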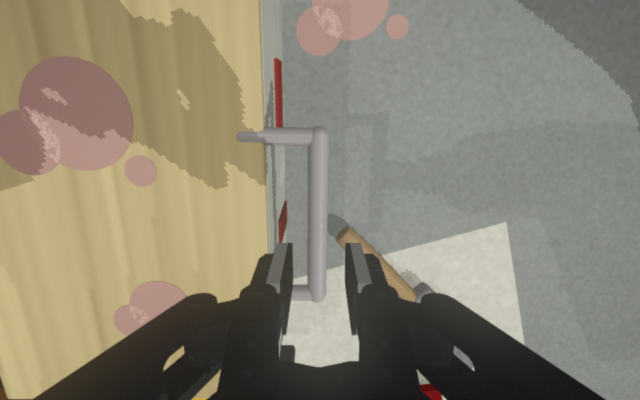

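```bash
python3 -m handwheel '[{"x":0,"y":0,"z":-0.1,"ax":0,"ay":0,"az":-0.005},{"x":0,"y":0,"z":-0.1,"ax":0,"ay":0,"az":0},{"x":0,"y":0,"z":-0.08,"ax":0,"ay":0,"az":0},{"x":0,"y":0,"z":-0.04,"ax":0,"ay":0,"az":0},{"x":0,"y":0,"z":0,"ax":0,"ay":0,"az":0},{"x":0,"y":0,"z":0,"ax":0,"ay":0,"az":0},{"x":0,"y":0,"z":0,"ax":0,"ay":0,"az":0},{"x":0,"y":0,"z":0,"ax":0,"ay":0,"az":0}]'
python3 -m handwheel '[{"x":0,"y":0,"z":0,"ax":0,"ay":0,"az":0},{"x":0,"y":0,"z":0,"ax":0,"ay":0,"az":0},{"x":0,"y":0,"z":0,"ax":0,"ay":0,"az":0},{"x":0,"y":0,"z":0,"ax":0,"ay":0,"az":0},{"x":0,"y":0,"z":0,"ax":0,"ay":0,"az":0},{"x":0,"y":0,"z":0,"ax":0,"ay":0,"az":0},{"x":0,"y":0,"z":0,"ax":0,"ay":0,"az":0},{"x":0,"y":0,"z":0,"ax":0,"ay":0,"az":0}]' -1
python3 - <<'E'
import numpy as np
t=np.linspace(0,1.75,25)+.02
X=-220*np.cos(t);Z=220*np.sin(t)
for a,b in zip(np.diff(X),np.diff(Z)): print(round(a*.9537/200,3),round(-a*.3007/200,3),round(b/200,3))
E
```

```text
clock: 3.5
position: [424.5, -69.0, 88.0]
ee_rot: [-0.593, 0.806, -0.0, 0.001]
contact_force: [0.1, -0.2, 0.1]
gripper_width: 24.8
grasp_force: 0.0
clock: 4.3
position: [425.7, -69.4, 88.1]
ee_rot: [-0.593, 0.805, -0.001, 0.001]
contact_force: [3.8, -2.7, -0.4]
gripper_width: 10.1
grasp_force: 58.5
0.004 -0.001 0.08
0.01 -0.003 0.08
0.015 -0.005 0.079
0.021 -0.007 0.077
0.026 -0.008 0.075
0.031 -0.01 0.073
0.036 -0.011 0.071
0.041 -0.013 0.068
0.046 -0.014 0.064
0.05 -0.016 0.061
0.054 -0.017 0.057
0.058 -0.018 0.052
0.061 -0.019 0.048
0.065 -0.02 0.043
0.067 -0.021 0.038
0.07 -0.022 0.033
0.072 -0.023 0.027
0.074 -0.023 0.022
0.075 -0.024 0.016
0.076 -0.024 0.01
0.076 -0.024 0.004
0.076 -0.024 -0.001
0.076 -0.024 -0.007
0.075 -0.024 -0.013
```

```bash
python3 -m handwheel '[{"x":0.005,"y":-0.001,"z":0.08,"ax":0,"ay":0,"az":0},{"x":0.01,"y":-0.003,"z":0.08,"ax":0,"ay":0,"az":0},{"x":0.015,"y":-0.005,"z":0.079,"ax":0,"ay":0,"az":0},{"x":0.021,"y":-0.007,"z":0.077,"ax":0,"ay":0,"az":0},{"x":0.026,"y":-0.008,"z":0.075,"ax":0,"ay":0,"az":0},{"x":0.031,"y":-0.01,"z":0.073,"ax":0,"ay":0,"az":0},{"x":0.036,"y":-0.011,"z":0.071,"ax":0,"ay":0,"az":0},{"x":0.041,"y":-0.013,"z":0.068,"ax":0,"ay":0,"az":0}]'
python3 -m handwheel '[{"x":0.046,"y":-0.014,"z":0.064,"ax":0,"ay":0,"az":0},{"x":0.05,"y":-0.016,"z":0.061,"ax":0,"ay":0,"az":0},{"x":0.054,"y":-0.017,"z":0.057,"ax":0,"ay":0,"az":0},{"x":0.058,"y":-0.018,"z":0.052,"ax":0,"ay":0,"az":0},{"x":0.061,"y":-0.019,"z":0.048,"ax":0,"ay":0,"az":0},{"x":0.065,"y":-0.02,"z":0.043,"ax":0,"ay":0,"az":0},{"x":0.067,"y":-0.021,"z":0.038,"ax":0,"ay":0,"az":0},{"x":0.07,"y":-0.022,"z":0.033,"ax":0,"ay":0,"az":0}]'
```

```text
clock: 5.1
position: [459.8, -80.2, 207.0]
ee_rot: [-0.592, 0.806, 0.002, -0.001]
contact_force: [-0.1, 3.5, -3.7]
gripper_width: 9.8
grasp_force: 58.5
clock: 5.9
position: [553.3, -109.7, 290.1]
ee_rot: [-0.593, 0.805, 0.001, -0.001]
contact_force: [-6.7, 3.7, 11.6]
gripper_width: 9.7
grasp_force: 61.5
```

Going well; finish to about 1.68, then let it settle.

```bash
python3 -m handwheel '[{"x":0.072,"y":-0.023,"z":0.027,"ax":0,"ay":0,"az":0},{"x":0.074,"y":-0.023,"z":0.022,"ax":0,"ay":0,"az":0},{"x":0.075,"y":-0.024,"z":0.016,"ax":0,"ay":0,"az":0},{"x":0.076,"y":-0.024,"z":0.01,"ax":0,"ay":0,"az":0},{"x":0.076,"y":-0.024,"z":0.004,"ax":0,"ay":0,"az":0},{"x":0.076,"y":-0.024,"z":-0.001,"ax":0,"ay":0,"az":0},{"x":0.06,"y":-0.018,"z":-0.005,"ax":0,"ay":0,"az":0},{"x":0.03,"y":-0.01,"z":-0.003,"ax":0,"ay":0,"az":0}]'
python3 -m handwheel '[{"x":0,"y":0,"z":0,"ax":0,"ay":0,"az":0},{"x":0,"y":0,"z":0,"ax":0,"ay":0,"az":0},{"x":0,"y":0,"z":0,"ax":0,"ay":0,"az":0},{"x":0,"y":0,"z":0,"ax":0,"ay":0,"az":0},{"x":0,"y":0,"z":0,"ax":0,"ay":0,"az":0},{"x":0,"y":0,"z":0,"ax":0,"ay":0,"az":0},{"x":0,"y":0,"z":0,"ax":0,"ay":0,"az":0},{"x":0,"y":0,"z":0,"ax":0,"ay":0,"az":0}]'
```

```text
clock: 6.7
position: [663.5, -144.5, 303.0]
ee_rot: [-0.593, 0.805, -0.001, 0.0]
contact_force: [-0.8, 1.1, 6.3]
gripper_width: 9.9
grasp_force: 65.3
clock: 7.5
position: [663.2, -144.3, 302.4]
ee_rot: [-0.593, 0.805, -0.001, 0.001]
contact_force: [1.1, -1.0, 5.9]
gripper_width: 10.1
grasp_force: 42.6
```

```bash
python3 -m handwheel '[{"x":0,"y":0,"z":0,"ax":0,"ay":0,"az":0},{"x":0,"y":0,"z":0,"ax":0,"ay":0,"az":0},{"x":0,"y":0,"z":0,"ax":0,"ay":0,"az":0},{"x":0,"y":0,"z":0,"ax":0,"ay":0,"az":0},{"x":0,"y":0,"z":0,"ax":0,"ay":0,"az":0},{"x":0,"y":0,"z":0.1,"ax":0,"ay":0,"az":0},{"x":0,"y":0,"z":0.15,"ax":0,"ay":0,"az":0},{"x":0,"y":0,"z":0.15,"ax":0,"ay":0,"az":0}]' 0.6
python3 - <<'E'
from h import *
s=arm.read_state();print(s['position'])
pt,a=snap('top','t1.png'); ps,b=snap('scene','s1.png')
C=np.array([544,-109,0]);ux=np.array([.9537,-.3007,0]);uy=np.array([.3007,.9537,0])
for X in [(5,165,64),(5,182,64),(-95,150,64),(124,150,64)]:
    W=C+X[0]*ux+X[1]*uy+[0,0,X[2]]; print(X,W.round(),proj(pt,W).round(),proj(ps,W).round())
u=proj(pt,C+20*ux+100*uy).astype(int)
A=cv2.resize(a[150:300,150:410],None,fx=2.5,fy=2.5,interpolation=2);B=cv2.resize(b[120:280,230:490],None,fx=2.5,fy=2.5,interpolation=2)
o=np.vstack([A,B]);cv2.imwrite('pics/ts1.png',cv2.resize(o,None,fx=.77,fy=.77,interpolation=cv2.INTER_AREA)[:,:,::-1])
E
```

```text
clock: 8.3
position: [662.6, -144.1, 381.6]
ee_rot: [-0.593, 0.806, 0.0, -0.001]
contact_force: [1.0, -0.5, 0.0]
gripper_width: 68.3
grasp_force: 0.0
[ 662.64677376 -144.10764004  381.56966127]
(5, 165, 64) [598.  47.  64.] [315. 189.] [352. 205.]
(5, 182, 64) [603.  63.  64.] [309. 187.] [357. 203.]
(-95, 150, 64) [499.  63.  64.] [309. 221.] [328. 188.]
(124, 150, 64) [707.  -3.  64.] [331. 155.] [375. 232.]
```

View pics/ts1.png

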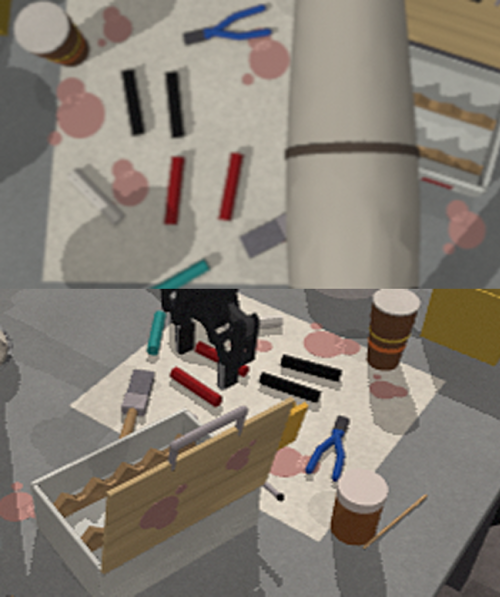

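```bash
python3 -m handwheel '[{"x":-0.052,"y":0.164,"z":0,"ax":0,"ay":0,"az":0},{"x":-0.052,"y":0.164,"z":0,"ax":0,"ay":0,"az":0},{"x":-0.052,"y":0.164,"z":0,"ax":0,"ay":0,"az":0},{"x":-0.052,"y":0.164,"z":-0.1,"ax":0,"ay":0,"az":0},{"x":-0.052,"y":0.164,"z":-0.15,"ax":0,"ay":0,"az":0},{"x":-0.052,"y":0.164,"z":-0.15,"ax":0,"ay":0,"az":0},{"x":0,"y":0,"z":-0.2,"ax":0,"ay":0,"az":0},{"x":0,"y":0,"z":-0.2,"ax":0,"ay":0,"az":0}]' -0.43
python3 -m handwheel '[{"x":0,"y":0,"z":-0.2,"ax":0,"ay":0,"az":0},{"x":0,"y":0,"z":-0.15,"ax":0,"ay":0,"az":0},{"x":0,"y":0,"z":0,"ax":0,"ay":0,"az":0},{"x":0,"y":0,"z":0,"ax":0,"ay":0,"az":0},{"x":0,"y":0,"z":0,"ax":0,"ay":0,"az":0},{"x":0,"y":0,"z":0,"ax":0,"ay":0,"az":0},{"x":0,"y":0,"z":0,"ax":0,"ay":0,"az":0},{"x":0,"y":0,"z":0,"ax":0,"ay":0,"az":0}]'
python3 - <<'E'
from h import *
p,im=snap('wrist','wD.png')
C=np.array([544,-109,0]);ux=np.array([.9537,-.3007,0]);uy=np.array([.3007,.9537,0])
for X in [(5,155,64),(5,172,64),(5,189,64),(124,150,64),(95,138,100),(-95,138,100)]: print(X,proj(p,C+X[0]*ux+X[1]*uy+[0,0,X[2]]).round())
E
```

```text
clock: 9.2
position: [599.9, 54.0, 220.1]
ee_rot: [-0.593, 0.805, -0.0, 0.001]
contact_force: [1.0, -0.4, -1.0]
gripper_width: 24.0
grasp_force: 0.0
clock: 10.0
position: [600.9, 52.7, 152.1]
ee_rot: [-0.593, 0.806, -0.0, 0.001]
contact_force: [0.6, -0.9, -1.3]
gripper_width: 24.3
grasp_force: 0.0
(5, 155, 64) [320. 179.]
(5, 172, 64) [320. 202.]
(5, 189, 64) [320. 224.]
(124, 150, 64) [149. 171.]
(95, 138, 100) [166. 165.]
(-95, 138, 100) [491. 166.]
```

View pics/wD.png

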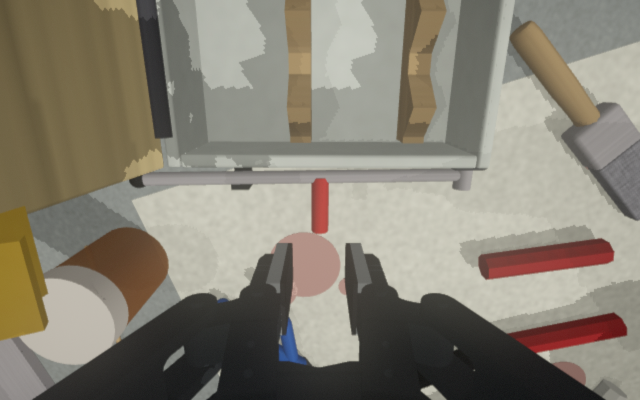

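```bash
python3 -m handwheel '[{"x":0,"y":0.014,"z":-0.15,"ax":0,"ay":0,"az":0},{"x":0,"y":0,"z":-0.15,"ax":0,"ay":0,"az":0},{"x":0,"y":0,"z":-0.15,"ax":0,"ay":0,"az":0},{"x":0,"y":0,"z":-0.07,"ax":0,"ay":0,"az":0},{"x":0,"y":0,"z":0,"ax":0,"ay":0,"az":0},{"x":0,"y":0,"z":0,"ax":0,"ay":0,"az":0},{"x":0,"y":0,"z":0,"ax":0,"ay":0,"az":0},{"x":0,"y":0,"z":0,"ax":0,"ay":0,"az":0}]'
python3 -m handwheel '[{"x":0,"y":0,"z":0,"ax":0,"ay":0,"az":0},{"x":0,"y":0,"z":0,"ax":0,"ay":0,"az":0},{"x":0,"y":0,"z":0,"ax":0,"ay":0,"az":0},{"x":0,"y":0,"z":0,"ax":0,"ay":0,"az":0},{"x":0,"y":0,"z":0,"ax":0,"ay":0,"az":0},{"x":0,"y":0,"z":0,"ax":0,"ay":0,"az":0},{"x":0,"y":0,"z":0,"ax":0,"ay":0,"az":0},{"x":0,"y":0,"z":0,"ax":0,"ay":0,"az":0}]' -1
python3 - <<'E'
import numpy as np
t=np.linspace(0,.77,9)
X=100*np.cos(t);Z=100*np.sin(t)
for a,b in zip(np.diff(X),np.diff(Z)): print(round(a*.9537/200,4),round(-a*.3007/200,4),round(b/200,4))
E
```

```text
clock: 10.85
position: [601.5, 55.7, 48.7]
ee_rot: [-0.593, 0.805, -0.0, 0.001]
contact_force: [-0.6, 0.3, 0.0]
gripper_width: 24.6
grasp_force: 0.0
clock: 11.65
position: [601.3, 55.6, 47.4]
ee_rot: [-0.593, 0.805, -0.0, 0.001]
contact_force: [3.2, 0.1, 1.8]
gripper_width: 9.8
grasp_force: 58.4
-0.0022 0.0007 0.0481
-0.0066 0.0021 0.0476
-0.0109 0.0034 0.0467
-0.0152 0.0048 0.0454
-0.0193 0.0061 0.0437
-0.0232 0.0073 0.0415
-0.0269 0.0085 0.039
-0.0303 0.0096 0.0361
```

```bash
python3 -m handwheel '[{"x":-0.002,"y":0.001,"z":0.048,"ax":0,"ay":0,"az":0},{"x":-0.007,"y":0.002,"z":0.048,"ax":0,"ay":0,"az":0},{"x":-0.011,"y":0.003,"z":0.047,"ax":0,"ay":0,"az":0},{"x":-0.015,"y":0.005,"z":0.045,"ax":0,"ay":0,"az":0},{"x":-0.019,"y":0.006,"z":0.044,"ax":0,"ay":0,"az":0},{"x":-0.023,"y":0.007,"z":0.041,"ax":0,"ay":0,"az":0},{"x":-0.027,"y":0.009,"z":0.039,"ax":0,"ay":0,"az":0},{"x":-0.03,"y":0.01,"z":0.036,"ax":0,"ay":0,"az":0}]'
python3 -m handwheel '[{"x":0,"y":0,"z":0,"ax":0,"ay":0,"az":0},{"x":0,"y":0,"z":0,"ax":0,"ay":0,"az":0},{"x":0,"y":0,"z":0,"ax":0,"ay":0,"az":0},{"x":0,"y":0,"z":0,"ax":0,"ay":0,"az":0},{"x":0,"y":0,"z":0,"ax":0,"ay":0,"az":0},{"x":0,"y":0,"z":0,"ax":0,"ay":0,"az":0},{"x":0,"y":0,"z":0,"ax":0,"ay":0,"az":0},{"x":0,"y":0,"z":0,"ax":0,"ay":0,"az":0}]'
```

```text
clock: 12.45
position: [572.8, 64.3, 116.9]
ee_rot: [-0.593, 0.806, 0.0, -0.0]
contact_force: [1.5, 3.9, -6.8]
gripper_width: 9.9
grasp_force: 58.2
clock: 13.25
position: [572.6, 64.4, 117.5]
ee_rot: [-0.593, 0.806, 0.001, -0.001]
contact_force: [-2.8, 5.8, 1.9]
gripper_width: 10.2
grasp_force: 58.6
```

```bash
python3 -m handwheel '[{"x":0,"y":0,"z":0,"ax":0,"ay":0,"az":0},{"x":0,"y":0,"z":0,"ax":0,"ay":0,"az":0},{"x":0,"y":0,"z":0,"ax":0,"ay":0,"az":0},{"x":0,"y":0,"z":0,"ax":0,"ay":0,"az":0},{"x":0,"y":0,"z":0.1,"ax":0,"ay":0,"az":0},{"x":0,"y":0,"z":0.2,"ax":0,"ay":0,"az":0},{"x":0,"y":0,"z":0.2,"ax":0,"ay":0,"az":0},{"x":0,"y":0,"z":0.2,"ax":0,"ay":0,"az":0}]' -0.4
python3 -m handwheel '[{"x":0,"y":0,"z":0.2,"ax":0,"ay":0,"az":0},{"x":0,"y":0,"z":0.2,"ax":0,"ay":0,"az":0},{"x":0,"y":0,"z":0.2,"ax":0,"ay":0,"az":0},{"x":0.07,"y":-0.18,"z":0,"ax":0,"ay":0,"az":0},{"x":0.07,"y":-0.18,"z":0,"ax":0,"ay":0,"az":0},{"x":0.07,"y":-0.18,"z":0,"ax":0,"ay":0,"az":0},{"x":0,"y":0,"z":0,"ax":0,"ay":0,"az":0},{"x":0,"y":0,"z":0,"ax":0,"ay":0,"az":0}]' 0.2
python3 - <<'E'
from h import *
s=arm.read_state();print(s['position'])
ps,b=snap('scene','s2.png');pw,w=snap('wrist','w2.png')
C=np.array([544,-109,0]);ux=np.array([.9537,-.3007,0]);uy=np.array([.3007,.9537,0])
f=lambda x,y,z:C+x*ux+y*uy+[0,0,z]
for a in(.7,.77,.84): print(a,proj(ps,f(-95+219*np.cos(a),150,64+219*np.sin(a))).round(1))
for y in(-50,0,50): print(proj(pw,f(95+43.5,y,315.6)).round())
B=cv2.resize(b[100:250,250:450],(600,450),interpolation=2);cv2.imwrite('pics/sw2.png',np.hstack([B,np.vstack([cv2.resize(w,(200,125)),np.zeros((325,200,3),np.uint8)])])[:,:,::-1])
E
```

```text
clock: 14.05
position: [573.4, 63.6, 258.2]
ee_rot: [-0.592, 0.806, -0.0, -0.0]
contact_force: [0.4, 0.8, 0.1]
gripper_width: 25.9
grasp_force: 0.0
clock: 14.85
position: [615.7, -45.0, 376.1]
ee_rot: [-0.592, 0.806, 0.0, -0.001]
contact_force: [0.9, 0.5, 0.6]
gripper_width: 51.3
grasp_force: 0.0
[615.67227728 -44.95435786 376.05170803]
0.7 [366.8 184.9]
0.77 [364.6 179.6]
0.84 [362.3 174.4]
[147. -26.]
[160.  75.]
[171. 162.]
```

View pics/sw2.png

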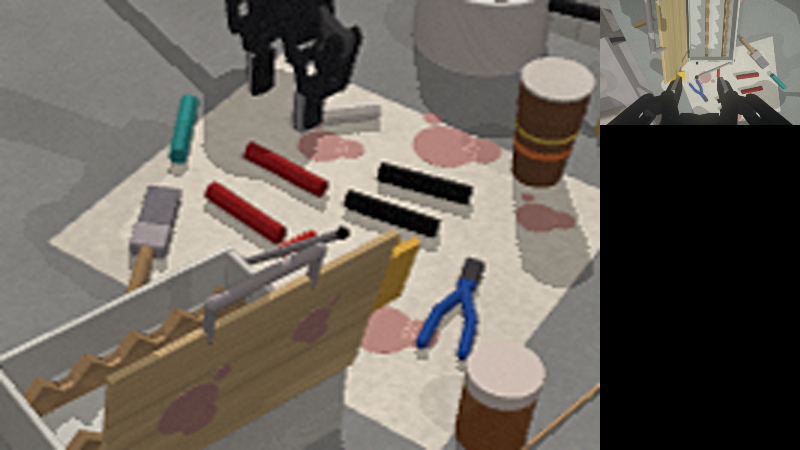

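```bash
python3 -m handwheel '[{"x":0.1,"y":-0.175,"z":0,"ax":0,"ay":0,"az":0},{"x":0.1,"y":-0.175,"z":0,"ax":0,"ay":0,"az":0},{"x":0.1,"y":-0.178,"z":0,"ax":0,"ay":0,"az":0},{"x":0,"y":0,"z":0,"ax":0,"ay":0,"az":0},{"x":0,"y":0,"z":-0.1,"ax":0,"ay":0,"az":0},{"x":0,"y":0,"z":-0.1,"ax":0,"ay":0,"az":0},{"x":0,"y":0,"z":-0.1,"ax":0,"ay":0,"az":0},{"x":0,"y":0,"z":-0.085,"ax":0,"ay":0,"az":0}]'
python3 -m handwheel '[{"x":0,"y":0,"z":0,"ax":0,"ay":0,"az":0},{"x":0,"y":0,"z":0,"ax":0,"ay":0,"az":0},{"x":0,"y":0,"z":0,"ax":0,"ay":0,"az":0},{"x":0,"y":0,"z":0,"ax":0,"ay":0,"az":0},{"x":0,"y":0,"z":0,"ax":0,"ay":0,"az":0},{"x":0,"y":0,"z":0,"ax":0,"ay":0,"az":0},{"x":0,"y":0,"z":0,"ax":0,"ay":0,"az":0},{"x":0,"y":0,"z":0,"ax":0,"ay":0,"az":0}]' -1
python3 - <<'E'
import numpy as np
t=np.linspace(1.75,1.34,9)+.02
X=-220*np.cos(t);Z=220*np.sin(t)
for a,b in zip(np.diff(X),np.diff(Z)): print(round(a*.9537/200,4),round(-a*.3007/200,4),round(b/200,4))
E
```

```text
clock: 15.75
position: [675.2, -147.7, 299.1]
ee_rot: [-0.593, 0.805, 0.0, -0.0]
contact_force: [0.9, -0.3, 0.0]
gripper_width: 51.1
grasp_force: 0.0
clock: 16.55
position: [677.0, -149.1, 301.6]
ee_rot: [-0.593, 0.805, -0.001, 0.002]
contact_force: [2.0, 3.3, 4.6]
gripper_width: 9.3
grasp_force: 58.9
-0.053 0.0167 0.0097
-0.0534 0.0168 0.0069
-0.0536 0.0169 0.004
-0.0537 0.0169 0.0011
-0.0537 0.0169 -0.0018
-0.0536 0.0169 -0.0047
-0.0533 0.0168 -0.0075
-0.0528 0.0167 -0.0104
```

```bash
python3 -m handwheel '[{"x":-0.053,"y":0.017,"z":0.01,"ax":0,"ay":0,"az":0},{"x":-0.053,"y":0.017,"z":0.007,"ax":0,"ay":0,"az":0},{"x":-0.053,"y":0.017,"z":0.004,"ax":0,"ay":0,"az":0},{"x":-0.053,"y":0.017,"z":0.001,"ax":0,"ay":0,"az":0},{"x":-0.053,"y":0.017,"z":-0.002,"ax":0,"ay":0,"az":0},{"x":-0.052,"y":0.016,"z":-0.005,"ax":0,"ay":0,"az":0},{"x":-0.035,"y":0.011,"z":-0.005,"ax":0,"ay":0,"az":0},{"x":-0.025,"y":0.008,"z":-0.005,"ax":0,"ay":0,"az":0}]'
python3 -m handwheel '[{"x":-0.02,"y":0.006,"z":-0.004,"ax":0,"ay":0,"az":0},{"x":0,"y":0,"z":0,"ax":0,"ay":0,"az":0},{"x":-0.01,"y":0.003,"z":-0.002,"ax":0,"ay":0,"az":0},{"x":0,"y":0,"z":0,"ax":0,"ay":0,"az":0},{"x":0,"y":0,"z":0,"ax":0,"ay":0,"az":0},{"x":0,"y":0,"z":0,"ax":0,"ay":0,"az":0},{"x":0,"y":0,"z":0,"ax":0,"ay":0,"az":0},{"x":0,"y":0,"z":0,"ax":0,"ay":0,"az":0}]'
python3 - <<'E'
from h import *
ps,b=snap('scene','s3.png')
C=np.array([544,-109,0]);ux=np.array([.9537,-.3007,0]);uy=np.array([.3007,.9537,0])
P=arm.read_state()['position'];d=(P-[677,-149.1,301.6]);print('dux',d@ux,d[2])
B=cv2.resize(b[110:230,280:440],(800,600),interpolation=2);cv2.imwrite('pics/s3c.png',B[:,:,::-1])
E
```

```text
clock: 17.35
position: [600.1, -125.3, 302.6]
ee_rot: [-0.593, 0.805, -0.001, 0.001]
contact_force: [1.0, 4.1, 8.2]
gripper_width: 9.7
grasp_force: 61.4
clock: 18.15
position: [594.8, -123.6, 301.6]
ee_rot: [-0.593, 0.805, -0.001, 0.001]
contact_force: [0.9, 4.5, 8.4]
gripper_width: 9.6
grasp_force: 61.4
dux -86.13909835297473 -0.012476701174477967
```

View pics/s3c.png

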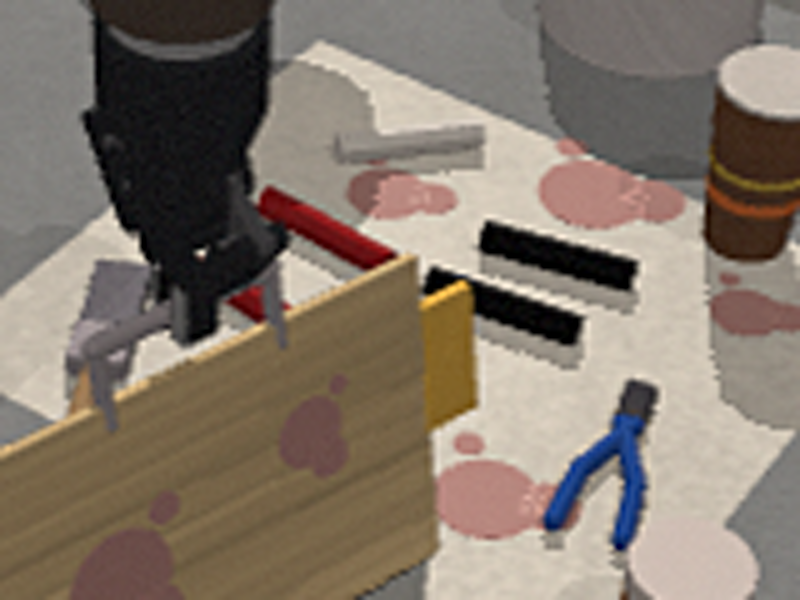

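```bash
python3 -m handwheel '[{"x":-0.01,"y":0.003,"z":-0.002,"ax":0,"ay":0,"az":0},{"x":0,"y":0,"z":0,"ax":0,"ay":0,"az":0},{"x":0,"y":0,"z":0,"ax":0,"ay":0,"az":0},{"x":0,"y":0,"z":0,"ax":0,"ay":0,"az":0},{"x":0,"y":0,"z":0,"ax":0,"ay":0,"az":0},{"x":0,"y":0,"z":0,"ax":0,"ay":0,"az":0},{"x":0,"y":0,"z":0,"ax":0,"ay":0,"az":0},{"x":0,"y":0,"z":0,"ax":0,"ay":0,"az":0}]'
python3 -m handwheel '[{"x":-0.015,"y":0.005,"z":-0.003,"ax":0,"ay":0,"az":0},{"x":0,"y":0,"z":0,"ax":0,"ay":0,"az":0},{"x":0,"y":0,"z":0,"ax":0,"ay":0,"az":0},{"x":0,"y":0,"z":0,"ax":0,"ay":0,"az":0},{"x":0,"y":0,"z":0,"ax":0,"ay":0,"az":0},{"x":0,"y":0,"z":0,"ax":0,"ay":0,"az":0},{"x":0,"y":0,"z":0,"ax":0,"ay":0,"az":0},{"x":0,"y":0,"z":0,"ax":0,"ay":0,"az":0}]'
```

```text
clock: 19.0
position: [592.9, -123.0, 301.2]
ee_rot: [-0.593, 0.805, -0.001, 0.002]
contact_force: [0.8, 3.9, 7.6]
gripper_width: 10.1
grasp_force: 61.4
clock: 19.8
position: [591.2, -122.4, 300.8]
ee_rot: [-0.593, 0.805, -0.003, 0.003]
contact_force: [4.6, 1.2, 7.7]
gripper_width: 9.9
grasp_force: 61.2
```

```bash
python3 -m handwheel '[{"x":0,"y":0,"z":0,"ax":0,"ay":0,"az":0},{"x":0,"y":0,"z":0,"ax":0,"ay":0,"az":0},{"x":0,"y":0,"z":0,"ax":0,"ay":0,"az":0},{"x":0,"y":0,"z":0,"ax":0,"ay":0,"az":0},{"x":0,"y":0,"z":0.1,"ax":0,"ay":0,"az":0},{"x":0,"y":0,"z":0.15,"ax":0,"ay":0,"az":0},{"x":0,"y":0,"z":0.15,"ax":0,"ay":0,"az":0},{"x":0,"y":0,"z":0,"ax":0,"ay":0,"az":0}]' 0.2
python3 -m handwheel '[{"x":-0.1,"y":0.2,"z":0,"ax":0,"ay":0,"az":0.09},{"x":-0.1,"y":0.2,"z":0,"ax":0,"ay":0,"az":0.09},{"x":-0.1,"y":0.2,"z":0,"ax":0,"ay":0,"az":0.09},{"x":-0.05,"y":0.2,"z":0,"ax":0,"ay":0,"az":0.09},{"x":0,"y":0.2,"z":-0.05,"ax":0,"ay":0,"az":0.09},{"x":0,"y":0.2,"z":-0.05,"ax":0,"ay":0,"az":0.09},{"x":0,"y":0.2,"z":-0.05,"ax":0,"ay":0,"az":0.09},{"x":0,"y":0.2,"z":-0.05,"ax":0,"ay":0,"az":0.09}]'
python3 - <<'E'
from h import *
s=arm.read_state();print(s['position'],R.from_quat(s['ee_rot']).as_euler('xyz')[2])
ps,b=snap('scene','s4.png');pt,t=snap('top','t4.png')
C=np.array([544,-109,0]);ux=np.array([.9537,-.3007,0]);uy=np.array([.3007,.9537,0])
f=lambda x,y,z:C+x*ux+y*uy+[0,0,z]
for th in(1.3,1.35,1.4):
  for q in (-50,50): print(th,proj(ps,f(95-220*np.cos(th+.02),q,100+220*np.sin(th+.02))).round(1))
h,sat,v=cv2.split(cv2.cvtColor(t[:,:,::-1].copy(),cv2.COLOR_BGR2HSV))
roi=np.zeros(h.shape,bool);roi[145:290,175:300]=1
cs,_=cv2.findContours((roi&(v<45)).astype(np.uint8),0,1)
for c in cs:
  if cv2.contourArea(c)>60:
    r=cv2.minAreaRect(np.array([onz(pt,a,b2,20)[:2] for a,b2 in c[:,0]],np.float32));print(r,c[:,0].mean(0))
B=cv2.resize(b[110:230,250:410],(800,600),interpolation=2);cv2.imwrite('pics/s4c.png',B[:,:,::-1])
E
```

```text
clock: 20.6
position: [590.6, -122.8, 383.3]
ee_rot: [-0.593, 0.806, -0.003, 0.003]
contact_force: [-0.4, -1.2, 1.6]
gripper_width: 51.3
grasp_force: 0.0
clock: 21.4
position: [518.6, 199.1, 337.5]
ee_rot: [0.933, -0.36, -0.0, 0.001]
contact_force: [0.8, 0.6, -1.1]
gripper_width: 51.0
grasp_force: 0.0
[518.59639502 199.11806885 337.50568338] -0.7363218870823349
1.3 [295.4 177.6]
1.3 [330.  161.4]
1.35 [297.9 179.3]
1.35 [332.7 162.9]
1.4 [300.5 181.3]
1.4 [335.5 164.7]
((589.0540771484375, 307.3355712890625), (181.68612670898438, 125.09477996826172), 18.305437088012695) [233.80701754 195.94298246]
```

View pics/s4c.png

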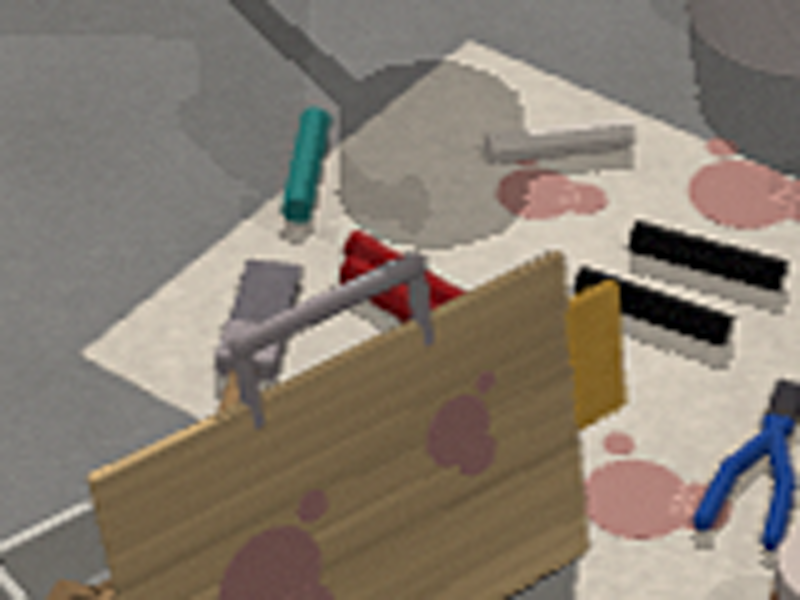

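```bash
python3 -m handwheel '[{"x":0.03,"y":0.06,"z":-0.08,"ax":0,"ay":0,"az":0.08},{"x":0.03,"y":0.06,"z":-0.1,"ax":0,"ay":0,"az":0.08},{"x":0.03,"y":0.06,"z":-0.1,"ax":0,"ay":0,"az":0.08},{"x":0.03,"y":0.06,"z":-0.1,"ax":0,"ay":0,"az":0.08},{"x":0.03,"y":0.06,"z":-0.1,"ax":0,"ay":0,"az":0.08},{"x":0.03,"y":0.06,"z":-0.1,"ax":0,"ay":0,"az":0.08},{"x":0.01,"y":0.05,"z":-0.1,"ax":0,"ay":0,"az":0.08},{"x":0,"y":0,"z":0,"ax":0,"ay":0,"az":0}]'
cat > bars.py <<'E'
from h import *
import sys
p,im=snap('wrist',sys.argv[1]+'.png'); s=arm.read_state();print(s['position'].round(1),'yaw',R.from_quat(s['ee_rot']).as_euler('xyz')[2])
hsv=cv2.cvtColor(np.ascontiguousarray(im),cv2.COLOR_RGB2HSV);v=hsv[:,:,2].copy()
b=(v<48).astype(np.uint8)
cs,_=cv2.findContours(b,0,1)
for c in cs:
    if cv2.contourArea(c)<300 or (c[:,0,1].max()>390): continue
    r=cv2.minAreaRect(np.array([onz(p,a,q,18)[:2] for a,q in c[:,0]],np.float32))
    bx=cv2.boxPoints(r);e=[bx[1]-bx[0],bx[2]-bx[1]];e=max(e,key=np.linalg.norm);an=np.arctan(e[1]/e[0])
    print('dark',c[:,0].mean(0).round(),np.round(r[0],1),np.round(r[1],1),'axis',round(float(an),3))
E
python3 bars.py wE
```

```text
clock: 22.3
position: [555.8, 279.0, 198.4]
ee_rot: [0.998, 0.068, -0.004, 0.002]
contact_force: [-0.8, 0.4, -0.2]
gripper_width: 51.3
grasp_force: 0.0
[556.6 279.  200.6] yaw 0.13469093887904138
```

View pics/wE.png

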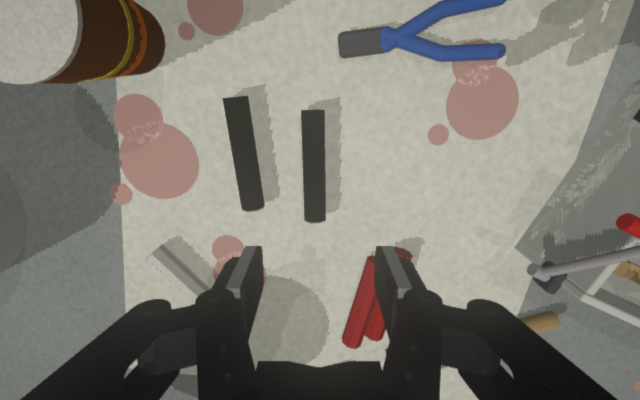

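```bash
sed -i 's/v<48/v<70/' bars.py; cat > b2.py <<'E'
E
sed -i "s/^b=.*/b=(v<70).astype(np.uint8); b[240:]=0; b[:60]=0/; s/>390)/>238)/" bars.py; python3 bars.py wE2
```

```text
[557.4 279.2 202.4] yaw 0.13458553245144955
dark [314. 166.] [558.4 284. ] [109.2  20.1] axis 0.155
dark [244. 153.] [561.4 351.3] [108.9  22.2] axis 0.234
dark [89. 71.] [621.8 497.4] [18.9 70.6] axis -1.237
```

```bash
python3 -m handwheel '[{"x":0.005,"y":0.025,"z":-0.15,"ax":0,"ay":0,"az":0.013},{"x":0,"y":0,"z":-0.2,"ax":0,"ay":0,"az":0},{"x":0,"y":0,"z":-0.2,"ax":0,"ay":0,"az":0},{"x":0,"y":0,"z":-0.2,"ax":0,"ay":0,"az":0},{"x":0,"y":0,"z":-0.12,"ax":0,"ay":0,"az":0},{"x":0,"y":0,"z":-0.06,"ax":0,"ay":0,"az":0},{"x":0,"y":0,"z":0,"ax":0,"ay":0,"az":0},{"x":0,"y":0,"z":0,"ax":0,"ay":0,"az":0}]'
python3 bars.py wF
```

```text
clock: 23.2
position: [559.7, 285.5, 18.5]
ee_rot: [0.997, 0.079, 0.002, -0.001]
contact_force: [-0.2, -0.7, 0.2]
gripper_width: 50.9
grasp_force: 0.0
[559.8 285.7  18.8] yaw 0.15763614785327484
```

```bash
python3 -m handwheel '[{"x":0,"y":-0.008,"z":-0.04,"ax":0,"ay":0,"az":0},{"x":0,"y":0,"z":-0.028,"ax":0,"ay":0,"az":0},{"x":0,"y":0,"z":0,"ax":0,"ay":0,"az":0},{"x":0,"y":0,"z":0,"ax":0,"ay":0,"az":0},{"x":0,"y":0,"z":0,"ax":0,"ay":0,"az":0},{"x":0,"y":0,"z":0,"ax":0,"ay":0,"az":0},{"x":0,"y":0,"z":0,"ax":0,"ay":0,"az":0},{"x":0,"y":0,"z":0,"ax":0,"ay":0,"az":0}]'
python3 -m handwheel '[{"x":0,"y":0,"z":0,"ax":0,"ay":0,"az":0},{"x":0,"y":0,"z":0,"ax":0,"ay":0,"az":0},{"x":0,"y":0,"z":0,"ax":0,"ay":0,"az":0},{"x":0,"y":0,"z":0,"ax":0,"ay":0,"az":0},{"x":0,"y":0,"z":0,"ax":0,"ay":0,"az":0},{"x":0,"y":0,"z":0,"ax":0,"ay":0,"az":0},{"x":0,"y":0,"z":0,"ax":0,"ay":0,"az":0},{"x":0,"y":0,"z":0,"ax":0,"ay":0,"az":0}]' -1
python3 -m handwheel '[{"x":0,"y":0,"z":0.1,"ax":0,"ay":0,"az":0},{"x":0,"y":0,"z":0.2,"ax":0,"ay":0,"az":0},{"x":0,"y":0,"z":0.2,"ax":0,"ay":0,"az":0},{"x":0,"y":0,"z":0.2,"ax":0,"ay":0,"az":0},{"x":0,"y":0,"z":0.2,"ax":0,"ay":0,"az":0},{"x":0,"y":0,"z":0.2,"ax":0,"ay":0,"az":0},{"x":0,"y":0,"z":0.1,"ax":0,"ay":0,"az":0},{"x":0,"y":0,"z":0,"ax":0,"ay":0,"az":0}]'
```

```text
clock: 24.05
position: [558.4, 283.3, 3.0]
ee_rot: [0.997, 0.079, 0.0, -0.0]
contact_force: [-0.6, 0.3, -0.1]
gripper_width: 50.8
grasp_force: 0.0
clock: 24.85
position: [558.5, 283.4, 3.2]
ee_rot: [0.997, 0.079, 0.0, -0.0]
contact_force: [-0.4, 0.0, 3.7]
gripper_width: 20.0
grasp_force: 60.1
clock: 25.65
position: [559.6, 284.0, 246.5]
ee_rot: [0.997, 0.079, 0.003, -0.002]
contact_force: [-0.3, 0.1, -0.8]
gripper_width: 19.8
grasp_force: 59.7
```

```bash
python3 -m handwheel '[{"x":0,"y":0,"z":0,"ax":0,"ay":0,"az":-0.092},{"x":0,"y":0,"z":0,"ax":0,"ay":0,"az":-0.092},{"x":0,"y":0,"z":0,"ax":0,"ay":0,"az":-0.092},{"x":0,"y":0,"z":0,"ax":0,"ay":0,"az":-0.092},{"x":0,"y":0,"z":0,"ax":0,"ay":0,"az":-0.092},{"x":0,"y":0,"z":0,"ax":0,"ay":0,"az":-0.092},{"x":0,"y":0,"z":0,"ax":0,"ay":0,"az":-0.092},{"x":0,"y":0,"z":0,"ax":0,"ay":0,"az":-0.092}]'
python3 -m handwheel '[{"x":0,"y":0,"z":0,"ax":0,"ay":0,"az":-0.092},{"x":0,"y":0,"z":0,"ax":0,"ay":0,"az":-0.092},{"x":0,"y":0,"z":0,"ax":0,"ay":0,"az":-0.092},{"x":0,"y":0,"z":0,"ax":0,"ay":0,"az":-0.092},{"x":0,"y":0,"z":0,"ax":0,"ay":0,"az":-0.092},{"x":0,"y":0,"z":0,"ax":0,"ay":0,"az":-0.092},{"x":0,"y":0,"z":0,"ax":0,"ay":0,"az":-0.092},{"x":0,"y":0,"z":0,"ax":0,"ay":0,"az":-0.092}]'
python3 -m handwheel '[{"x":-0.04,"y":-0.05,"z":0,"ax":0,"ay":0,"az":-0.092},{"x":-0.04,"y":-0.1,"z":0,"ax":0,"ay":0,"az":-0.092},{"x":-0.04,"y":-0.15,"z":0,"ax":0,"ay":0,"az":-0.092},{"x":-0.04,"y":-0.18,"z":0,"ax":0,"ay":0,"az":-0.092},{"x":-0.04,"y":-0.18,"z":0,"ax":0,"ay":0,"az":-0.092},{"x":-0.04,"y":-0.18,"z":0,"ax":0,"ay":0,"az":-0.092},{"x":-0.02,"y":-0.18,"z":0,"ax":0,"ay":0,"az":-0.092},{"x":-0.01,"y":-0.18,"z":0,"ax":0,"ay":0,"az":-0.085}]'
python3 -m handwheel '[{"x":0,"y":-0.18,"z":0,"ax":0,"ay":0,"az":-0.05},{"x":0,"y":-0.18,"z":0,"ax":0,"ay":0,"az":-0.043},{"x":0,"y":-0.18,"z":0,"ax":0,"ay":0,"az":0},{"x":0,"y":-0.18,"z":0,"ax":0,"ay":0,"az":0},{"x":0,"y":-0.18,"z":0,"ax":0,"ay":0,"az":0},{"x":0,"y":-0.18,"z":0,"ax":0,"ay":0,"az":0},{"x":0,"y":0,"z":0,"ax":0,"ay":0,"az":0},{"x":0,"y":0,"z":0,"ax":0,"ay":0,"az":0}]'
python3 -c "
from h import *
s=arm.read_state();print(s['position'],R.from_quat(s['ee_rot']).as_euler('xyz'),s['joints'])"
```

```text
clock: 26.45
position: [557.5, 282.8, 240.3]
ee_rot: [0.876, -0.481, -0.001, 0.002]
contact_force: [-0.6, -0.3, -0.3]
gripper_width: 20.3
grasp_force: 59.7
clock: 27.25
position: [557.4, 282.8, 240.3]
ee_rot: [-0.471, 0.882, -0.0, -0.002]
contact_force: [-1.4, 0.6, -0.5]
gripper_width: 20.3
grasp_force: 59.7
clock: 28.05
position: [502.7, 41.7, 241.0]
ee_rot: [0.082, 0.997, -0.0, -0.002]
contact_force: [0.3, -0.7, 0.5]
gripper_width: 20.1
grasp_force: 59.7
clock: 28.85
position: [503.3, -173.2, 240.9]
ee_rot: [0.153, 0.988, 0.0, -0.002]
contact_force: [0.1, 0.1, -0.5]
gripper_width: 20.4
grasp_force: 59.7
[ 503.30813278 -173.22450643  240.93767048] [-3.14140896 -0.00366428  2.83537385] [-2.70429306e-02  2.21674070e-01 -2.00703904e-01 -9.11979943e-04
 -1.15199153e+00 -1.84959951e+00]
```

```bash
python3 -m handwheel '[{"x":-0.01,"y":-0.02,"z":-0.12,"ax":0,"ay":0,"az":0},{"x":0,"y":0,"z":-0.15,"ax":0,"ay":0,"az":0},{"x":0,"y":0,"z":-0.15,"ax":0,"ay":0,"az":0},{"x":0,"y":0,"z":-0.15,"ax":0,"ay":0,"az":0},{"x":0,"y":0,"z":-0.13,"ax":0,"ay":0,"az":0},{"x":0,"y":0,"z":-0.06,"ax":0,"ay":0,"az":0},{"x":0,"y":0,"z":-0.04,"ax":0,"ay":0,"az":0},{"x":0,"y":0,"z":0,"ax":0,"ay":0,"az":0}]'
python3 -m handwheel '[{"x":0,"y":0,"z":-0.02,"ax":0,"ay":0,"az":0},{"x":0,"y":0,"z":-0.02,"ax":0,"ay":0,"az":0},{"x":0,"y":0,"z":0,"ax":0,"ay":0,"az":0},{"x":0,"y":0,"z":0,"ax":0,"ay":0,"az":0},{"x":0,"y":0,"z":0,"ax":0,"ay":0,"az":0},{"x":0,"y":0,"z":0,"ax":0,"ay":0,"az":0},{"x":0,"y":0,"z":0,"ax":0,"ay":0,"az":0},{"x":0,"y":0,"z":0,"ax":0,"ay":0,"az":0}]'
```

```text
clock: 29.65
position: [502.2, -176.2, 82.4]
ee_rot: [0.151, 0.989, -0.0, -0.001]
contact_force: [-0.2, 0.0, 0.7]
gripper_width: 20.2
grasp_force: 59.7
clock: 30.45
position: [502.4, -176.8, 75.0]
ee_rot: [0.151, 0.988, 0.0, 0.0]
contact_force: [-0.4, 0.6, 0.2]
gripper_width: 20.3
grasp_force: 59.7
```

```bash
python3 -m handwheel '[{"x":0,"y":0,"z":-0.015,"ax":0,"ay":0,"az":0},{"x":0,"y":0,"z":-0.015,"ax":0,"ay":0,"az":0},{"x":0,"y":0,"z":0,"ax":0,"ay":0,"az":0},{"x":0,"y":0,"z":0,"ax":0,"ay":0,"az":0},{"x":0,"y":0,"z":0,"ax":0,"ay":0,"az":0},{"x":0,"y":0,"z":0,"ax":0,"ay":0,"az":0},{"x":0,"y":0,"z":0,"ax":0,"ay":0,"az":0},{"x":0,"y":0,"z":0,"ax":0,"ay":0,"az":0}]'
python3 -m handwheel '[{"x":0,"y":0,"z":0,"ax":0,"ay":0,"az":0},{"x":0,"y":0,"z":0,"ax":0,"ay":0,"az":0},{"x":0,"y":0,"z":0,"ax":0,"ay":0,"az":0},{"x":0,"y":0,"z":0,"ax":0,"ay":0,"az":0},{"x":0,"y":0,"z":0.1,"ax":0,"ay":0,"az":0},{"x":0,"y":0,"z":0.2,"ax":0,"ay":0,"az":0},{"x":0,"y":0,"z":0.2,"ax":0,"ay":0,"az":0},{"x":0,"y":0,"z":0.2,"ax":0,"ay":0,"az":0}]' -0.15
python3 - <<'E'
from h import *
p,im=snap('wrist','wG.png');ps,b=snap('scene','s5.png')
C=np.array([544,-109,0]);ux=np.array([.9537,-.3007,0]);uy=np.array([.3007,.9537,0])
f=lambda x,y,z:C+x*ux+y*uy+[0,0,z]
for x in(-75,-20,35): print(proj(p,f(x,-78,80)).round())
o=np.hstack([cv2.resize(im,(480,300)),cv2.resize(b[120:270,240:400],(320,300))]);cv2.imwrite('pics/wG2.png',o[:,:,::-1])
E
```

```text
clock: 31.25
position: [502.4, -176.7, 69.0]
ee_rot: [0.151, 0.988, 0.0, 0.0]
contact_force: [0.2, 0.1, 0.6]
gripper_width: 20.1
grasp_force: 59.8
clock: 32.05
position: [502.0, -176.7, 210.4]
ee_rot: [0.151, 0.988, -0.0, -0.0]
contact_force: [1.1, -0.2, 1.4]
gripper_width: 36.0
grasp_force: 0.0
[317. 118.]
[317. 186.]
[317. 246.]
```

View pics/wG2.png

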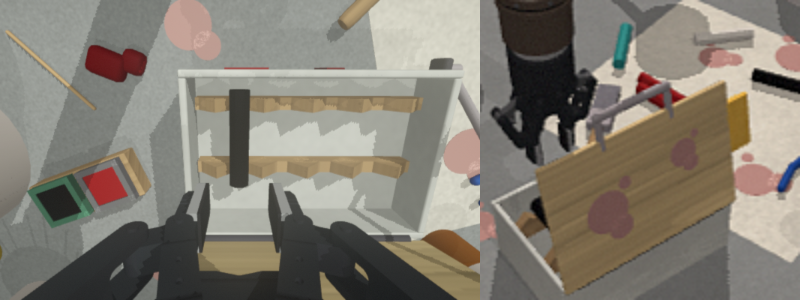

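```bash
python3 -m handwheel '[{"x":0,"y":0.05,"z":0.15,"ax":0,"ay":0,"az":0},{"x":0,"y":0.12,"z":0.05,"ax":0,"ay":0,"az":0},{"x":0,"y":0.19,"z":0,"ax":0,"ay":0,"az":0},{"x":0,"y":0.19,"z":0,"ax":0,"ay":0,"az":0},{"x":0,"y":0.19,"z":0,"ax":0,"ay":0,"az":0},{"x":0,"y":0.19,"z":0,"ax":0,"ay":0,"az":0},{"x":0,"y":0.19,"z":0,"ax":0,"ay":0,"az":0},{"x":0,"y":0.19,"z":0,"ax":0,"ay":0,"az":0.04}]'
python3 -m handwheel '[{"x":0.03,"y":0.19,"z":0,"ax":0,"ay":0,"az":0.04},{"x":0.05,"y":0.19,"z":0,"ax":0,"ay":0,"az":0.04},{"x":0.05,"y":0.19,"z":0,"ax":0,"ay":0,"az":0.04},{"x":0.05,"y":0.19,"z":0,"ax":0,"ay":0,"az":0.04},{"x":0.05,"y":0.19,"z":-0.05,"ax":0,"ay":0,"az":0.04},{"x":0.03,"y":0.19,"z":-0.1,"ax":0,"ay":0,"az":0.04},{"x":0.03,"y":0.14,"z":-0.1,"ax":0,"ay":0,"az":0.04},{"x":0,"y":0.05,"z":0,"ax":0,"ay":0,"az":0.03}]' 0.2
python3 -m handwheel '[{"x":0,"y":0,"z":0,"ax":0,"ay":0,"az":0},{"x":0,"y":0,"z":0,"ax":0,"ay":0,"az":0},{"x":0,"y":0,"z":0,"ax":0,"ay":0,"az":0},{"x":0,"y":0,"z":0,"ax":0,"ay":0,"az":0},{"x":0,"y":0,"z":0,"ax":0,"ay":0,"az":0},{"x":0,"y":0,"z":0,"ax":0,"ay":0,"az":0},{"x":0,"y":0,"z":0,"ax":0,"ay":0,"az":0},{"x":0,"y":0,"z":0,"ax":0,"ay":0,"az":0}]'
python3 bars.py wH
```

```text
clock: 32.95
position: [501.9, 86.7, 248.6]
ee_rot: [0.119, 0.993, 0.0, -0.0]
contact_force: [0.2, 0.1, 0.1]
gripper_width: 36.3
grasp_force: 0.0
clock: 33.75
position: [558.9, 352.8, 193.6]
ee_rot: [-0.124, 0.992, -0.002, -0.003]
contact_force: [0.0, -0.9, -0.3]
gripper_width: 50.9
grasp_force: 0.0
clock: 34.55
position: [560.4, 351.1, 199.0]
ee_rot: [-0.123, 0.992, 0.0, 0.0]
contact_force: [1.1, 0.1, 0.6]
gripper_width: 51.0
grasp_force: 0.0
[560.4 351.2 198.9] yaw -2.8958441656806464
dark [319. 165.] [561.2 353.2] [109.   19.1] axis 0.238
```

```bash
python3 -m handwheel '[{"x":0.003,"y":0.008,"z":-0.15,"ax":0,"ay":0,"az":0},{"x":0,"y":0,"z":-0.2,"ax":0,"ay":0,"az":0},{"x":0,"y":0,"z":-0.2,"ax":0,"ay":0,"az":0},{"x":0,"y":0,"z":-0.2,"ax":0,"ay":0,"az":0},{"x":0,"y":0,"z":-0.12,"ax":0,"ay":0,"az":0},{"x":0,"y":0,"z":-0.06,"ax":0,"ay":0,"az":0},{"x":0,"y":0,"z":-0.045,"ax":0,"ay":0,"az":0},{"x":0,"y":0,"z":0,"ax":0,"ay":0,"az":0}]'
python3 -m handwheel '[{"x":0,"y":0,"z":0,"ax":0,"ay":0,"az":0},{"x":0,"y":0,"z":0,"ax":0,"ay":0,"az":0},{"x":0,"y":0,"z":0,"ax":0,"ay":0,"az":0},{"x":0,"y":0,"z":0,"ax":0,"ay":0,"az":0},{"x":0,"y":0,"z":0,"ax":0,"ay":0,"az":0},{"x":0,"y":0,"z":0,"ax":0,"ay":0,"az":0},{"x":0,"y":0,"z":0,"ax":0,"ay":0,"az":0},{"x":0,"y":0,"z":0,"ax":0,"ay":0,"az":0}]' -1
python3 -m handwheel '[{"x":0,"y":0,"z":0.1,"ax":0,"ay":0,"az":0},{"x":0,"y":0,"z":0.2,"ax":0,"ay":0,"az":0},{"x":0,"y":0,"z":0.2,"ax":0,"ay":0,"az":0},{"x":0,"y":0,"z":0.2,"ax":0,"ay":0,"az":0},{"x":0,"y":0,"z":0.2,"ax":0,"ay":0,"az":0},{"x":0,"y":0,"z":0.2,"ax":0,"ay":0,"az":0},{"x":0,"y":0,"z":0.1,"ax":0,"ay":0,"az":0},{"x":0,"y":0,"z":0,"ax":0,"ay":0,"az":0}]'
```

```text
clock: 35.4
position: [561.0, 352.9, 3.6]
ee_rot: [-0.123, 0.992, -0.0, -0.0]
contact_force: [-0.3, 0.0, 1.3]
gripper_width: 51.4
grasp_force: 0.0
clock: 36.2
position: [561.9, 353.7, 5.9]
ee_rot: [-0.123, 0.992, 0.001, 0.001]
contact_force: [-1.5, -0.7, 6.4]
gripper_width: 20.3
grasp_force: 60.4
clock: 37.0
position: [562.1, 353.8, 248.4]
ee_rot: [-0.123, 0.992, 0.002, 0.003]
contact_force: [0.5, -0.0, -0.5]
gripper_width: 20.3
grasp_force: 59.6
```

```bash
python3 -m handwheel '[{"x":-0.02,"y":-0.1,"z":0,"ax":0,"ay":0,"az":-0.03},{"x":-0.02,"y":-0.18,"z":0,"ax":0,"ay":0,"az":-0.03},{"x":-0.02,"y":-0.18,"z":0,"ax":0,"ay":0,"az":-0.03},{"x":-0.02,"y":-0.18,"z":0,"ax":0,"ay":0,"az":-0.03},{"x":-0.02,"y":-0.18,"z":0,"ax":0,"ay":0,"az":-0.03},{"x":-0.02,"y":-0.18,"z":0,"ax":0,"ay":0,"az":-0.03},{"x":-0.02,"y":-0.18,"z":0,"ax":0,"ay":0,"az":-0.03},{"x":-0.01,"y":-0.18,"z":0,"ax":0,"ay":0,"az":-0.03}]'
python3 -m handwheel '[{"x":0,"y":-0.18,"z":0,"ax":0,"ay":0,"az":-0.03},{"x":0,"y":-0.18,"z":0,"ax":0,"ay":0,"az":-0.03},{"x":0,"y":-0.18,"z":0,"ax":0,"ay":0,"az":-0.03},{"x":0,"y":-0.18,"z":0,"ax":0,"ay":0,"az":-0.021},{"x":0,"y":-0.08,"z":0,"ax":0,"ay":0,"az":0},{"x":0,"y":0,"z":0,"ax":0,"ay":0,"az":0},{"x":0,"y":0,"z":0,"ax":0,"ay":0,"az":0},{"x":0,"y":0,"z":0,"ax":0,"ay":0,"az":0}]'
python3 -c "
from h import *
snap('wrist','wI.png')
s=arm.read_state();print(s['position'],R.from_quat(s['ee_rot']).as_euler('xyz'),s['gripper_width'])"
```

```text
clock: 37.8
position: [529.4, 79.2, 242.3]
ee_rot: [0.067, 0.998, -0.0, -0.001]
contact_force: [1.3, -1.9, -1.1]
gripper_width: 19.9
grasp_force: 59.6
clock: 38.6
position: [530.6, -78.5, 243.2]
ee_rot: [0.152, 0.988, -0.0, -0.001]
contact_force: [0.2, 0.0, -1.5]
gripper_width: 20.1
grasp_force: 59.6
[530.78082803 -78.31858038 243.40866064] [-3.14150504e+00 -8.67309400e-04  2.83723077e+00] 19.722452817965657
```

```bash
python3 -m handwheel '[{"x":0.009,"y":0,"z":-0.12,"ax":0,"ay":0,"az":0},{"x":0,"y":0,"z":-0.15,"ax":0,"ay":0,"az":0},{"x":0,"y":0,"z":-0.15,"ax":0,"ay":0,"az":0},{"x":0,"y":0,"z":-0.15,"ax":0,"ay":0,"az":0},{"x":0,"y":0,"z":-0.13,"ax":0,"ay":0,"az":0},{"x":0,"y":0,"z":-0.06,"ax":0,"ay":0,"az":0},{"x":0,"y":0,"z":-0.04,"ax":0,"ay":0,"az":0},{"x":0,"y":0,"z":0,"ax":0,"ay":0,"az":0}]'
python3 -m handwheel '[{"x":0,"y":0,"z":-0.02,"ax":0,"ay":0,"az":0},{"x":0,"y":0,"z":-0.02,"ax":0,"ay":0,"az":0},{"x":0,"y":0,"z":-0.02,"ax":0,"ay":0,"az":0},{"x":0,"y":0,"z":0,"ax":0,"ay":0,"az":0},{"x":0,"y":0,"z":0,"ax":0,"ay":0,"az":0},{"x":0,"y":0,"z":0,"ax":0,"ay":0,"az":0},{"x":0,"y":0,"z":0,"ax":0,"ay":0,"az":0},{"x":0,"y":0,"z":0,"ax":0,"ay":0,"az":0}]'
```

```text
clock: 39.45
position: [532.8, -78.8, 83.6]
ee_rot: [0.152, 0.988, -0.0, -0.0]
contact_force: [-0.0, -0.7, -1.0]
gripper_width: 19.8
grasp_force: 59.6
clock: 40.25
position: [532.9, -79.2, 72.0]
ee_rot: [0.152, 0.988, 0.0, 0.0]
contact_force: [-0.1, -0.6, -0.2]
gripper_width: 20.3
grasp_force: 59.6
```

```bash
python3 -m handwheel '[{"x":0,"y":0,"z":-0.012,"ax":0,"ay":0,"az":0},{"x":0,"y":0,"z":0,"ax":0,"ay":0,"az":0},{"x":0,"y":0,"z":0,"ax":0,"ay":0,"az":0},{"x":0,"y":0,"z":0,"ax":0,"ay":0,"az":0},{"x":0,"y":0,"z":0,"ax":0,"ay":0,"az":0},{"x":0,"y":0,"z":0,"ax":0,"ay":0,"az":0},{"x":0,"y":0,"z":0,"ax":0,"ay":0,"az":0},{"x":0,"y":0,"z":0,"ax":0,"ay":0,"az":0}]'
python3 -m handwheel '[{"x":0,"y":0,"z":0,"ax":0,"ay":0,"az":0},{"x":0,"y":0,"z":0,"ax":0,"ay":0,"az":0},{"x":0,"y":0,"z":0,"ax":0,"ay":0,"az":0},{"x":0,"y":0,"z":0,"ax":0,"ay":0,"az":0},{"x":0,"y":0,"z":0.1,"ax":0,"ay":0,"az":0},{"x":0,"y":0,"z":0.2,"ax":0,"ay":0,"az":0},{"x":0,"y":0,"z":0.2,"ax":0,"ay":0,"az":0},{"x":0,"y":0,"z":0.2,"ax":0,"ay":0,"az":0}]' -0.15
python3 -m handwheel '[{"x":-0.05,"y":0,"z":0.2,"ax":0,"ay":0,"az":0},{"x":-0.05,"y":0,"z":0.2,"ax":0,"ay":0,"az":0},{"x":-0.1,"y":0,"z":0.1,"ax":0,"ay":0,"az":0},{"x":-0.1,"y":0,"z":0.1,"ax":0,"ay":0,"az":0},{"x":0,"y":0,"z":0,"ax":0,"ay":0,"az":0},{"x":0,"y":0,"z":0,"ax":0,"ay":0,"az":0},{"x":0,"y":0,"z":0,"ax":0,"ay":0,"az":0},{"x":0,"y":0,"z":0,"ax":0,"ay":0,"az":0}]'
python3 - <<'E'
from h import *
p,im=snap('wrist','wJ.png');pt,b=snap('top','t6.png')
C=np.array([544,-109,0]);ux=np.array([.9537,-.3007,0]);uy=np.array([.3007,.9537,0])
f=lambda x,y,z:C+x*ux+y*uy+[0,0,z]
for y in(-78,26):
  for x in(-75,-20,35): print(proj(p,f(x,y,80)).round())
o=np.hstack([cv2.resize(im,(480,300)),cv2.resize(b[140:300,170:330],(300,300))]);cv2.imwrite('pics/wJ2.png',o[:,:,::-1])
E
```

```text
clock: 41.05
position: [533.1, -79.1, 70.8]
ee_rot: [0.152, 0.988, -0.0, 0.001]
contact_force: [-2.6, 0.9, 6.0]
gripper_width: 19.9
grasp_force: 60.5
clock: 41.85
position: [532.4, -79.2, 210.8]
ee_rot: [0.152, 0.988, -0.0, -0.0]
contact_force: [1.5, -0.3, 0.4]
gripper_width: 36.3
grasp_force: 0.0
clock: 42.65
position: [472.9, -79.1, 328.0]
ee_rot: [0.152, 0.988, -0.0, -0.001]
contact_force: [0.5, 0.4, 0.3]
gripper_width: 36.3
grasp_force: 0.0
[245. 161.]
[248. 206.]
[251. 247.]
[334. 161.]
[334. 206.]
[333. 247.]
```

View pics/wJ2.png

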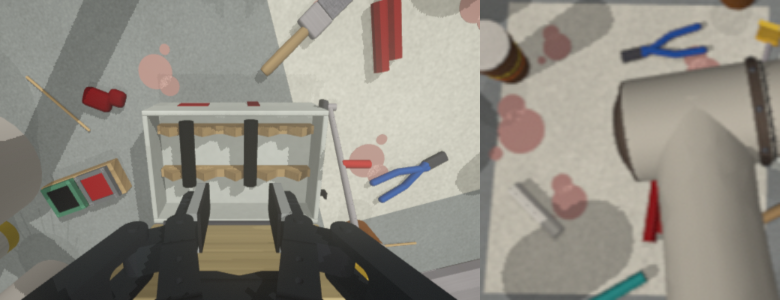

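```bash
python3 -m handwheel '[{"x":0,"y":0,"z":0.1,"ax":0,"ay":0,"az":0.09},{"x":0,"y":0,"z":0.1,"ax":0,"ay":0,"az":0.09},{"x":0,"y":0,"z":0.1,"ax":0,"ay":0,"az":0.09},{"x":0,"y":0,"z":0,"ax":0,"ay":0,"az":0.09},{"x":0,"y":0,"z":0,"ax":0,"ay":0,"az":0.09},{"x":0,"y":0,"z":0,"ax":0,"ay":0,"az":0.09},{"x":0,"y":0,"z":0,"ax":0,"ay":0,"az":0.09},{"x":0,"y":0,"z":0,"ax":0,"ay":0,"az":0.09}]' 0.2
python3 -m handwheel '[{"x":0.1,"y":-0.04,"z":0,"ax":0,"ay":0,"az":0.09},{"x":0.1,"y":-0.04,"z":0,"ax":0,"ay":0,"az":0.09},{"x":0.1,"y":-0.04,"z":0,"ax":0,"ay":0,"az":0.09},{"x":0.1,"y":-0.04,"z":0,"ax":0,"ay":0,"az":0.01},{"x":0.1,"y":-0.03,"z":0,"ax":0,"ay":0,"az":0},{"x":0.09,"y":-0.03,"z":0,"ax":0,"ay":0,"az":0},{"x":0,"y":0,"z":0,"ax":0,"ay":0,"az":0},{"x":0,"y":0,"z":0,"ax":0,"ay":0,"az":0}]'
python3 - <<'E'
from h import *
p,im=snap('wrist','wK.png');s=arm.read_state();print(s['position'],R.from_quat(s['ee_rot']).as_euler('xyz'))
C=np.array([544,-109,0]);ux=np.array([.9537,-.3007,0]);uy=np.array([.3007,.9537,0])
for y in (-50,0,50): print(proj(p,C+(95-220*np.cos(1.37))*ux+y*uy+[0,0,315.6]).round())
E
```

```text
clock: 43.55
position: [473.0, -79.1, 388.8]
ee_rot: [-0.404, 0.915, 0.0, -0.001]
contact_force: [-0.2, -0.9, 0.1]
gripper_width: 50.9
grasp_force: 0.0
clock: 44.35
position: [590.8, -123.2, 388.3]
ee_rot: [-0.591, 0.807, 0.001, -0.001]
contact_force: [-0.4, 0.4, -0.0]
gripper_width: 51.4
grasp_force: 0.0
[ 590.48812986 -123.06818927  388.98737471] [ 3.14041558e+00 -4.20969191e-04 -1.87630135e+00]
[315. 132.]
[315. 207.]
[315. 274.]
```

```bash
python3 -m handwheel '[{"x":0,"y":0,"z":-0.1,"ax":0,"ay":0,"az":0},{"x":0,"y":0,"z":-0.12,"ax":0,"ay":0,"az":0},{"x":0,"y":0,"z":-0.12,"ax":0,"ay":0,"az":0},{"x":0,"y":0,"z":-0.095,"ax":0,"ay":0,"az":0},{"x":0,"y":0,"z":0,"ax":0,"ay":0,"az":0},{"x":0,"y":0,"z":0,"ax":0,"ay":0,"az":0},{"x":0,"y":0,"z":0,"ax":0,"ay":0,"az":0},{"x":0,"y":0,"z":0,"ax":0,"ay":0,"az":0}]'
python3 -m handwheel '[{"x":0,"y":0,"z":0,"ax":0,"ay":0,"az":0},{"x":0,"y":0,"z":0,"ax":0,"ay":0,"az":0},{"x":0,"y":0,"z":0,"ax":0,"ay":0,"az":0},{"x":0,"y":0,"z":0,"ax":0,"ay":0,"az":0},{"x":0,"y":0,"z":0,"ax":0,"ay":0,"az":0},{"x":0,"y":0,"z":0,"ax":0,"ay":0,"az":0},{"x":0,"y":0,"z":0,"ax":0,"ay":0,"az":0},{"x":0,"y":0,"z":0,"ax":0,"ay":0,"az":0}]' -1
```

```text
clock: 45.2
position: [591.2, -123.1, 304.1]
ee_rot: [-0.591, 0.806, -0.001, 0.001]
contact_force: [0.3, 0.0, 0.5]
gripper_width: 51.5
grasp_force: 0.0
clock: 46.0
position: [590.9, -123.2, 302.9]
ee_rot: [-0.591, 0.806, -0.0, 0.0]
contact_force: [-0.3, 0.3, 3.3]
gripper_width: 9.7
grasp_force: 58.7
```

Gripped. Lift the lid back along the reverse arc to about 1.70.

```bash
python3 -m handwheel '[{"x":0.03,"y":-0.01,"z":0.006,"ax":0,"ay":0,"az":0},{"x":0.053,"y":-0.017,"z":0.008,"ax":0,"ay":0,"az":0},{"x":0.053,"y":-0.017,"z":0.005,"ax":0,"ay":0,"az":0},{"x":0.053,"y":-0.017,"z":0.002,"ax":0,"ay":0,"az":0},{"x":0.053,"y":-0.017,"z":-0.001,"ax":0,"ay":0,"az":0},{"x":0.053,"y":-0.017,"z":-0.004,"ax":0,"ay":0,"az":0},{"x":0.053,"y":-0.017,"z":-0.007,"ax":0,"ay":0,"az":0},{"x":0.03,"y":-0.009,"z":-0.005,"ax":0,"ay":0,"az":0}]'
python3 -m handwheel '[{"x":0,"y":0,"z":0,"ax":0,"ay":0,"az":0},{"x":0,"y":0,"z":0,"ax":0,"ay":0,"az":0},{"x":0,"y":0,"z":0,"ax":0,"ay":0,"az":0},{"x":0,"y":0,"z":0,"ax":0,"ay":0,"az":0},{"x":0,"y":0,"z":0,"ax":0,"ay":0,"az":0},{"x":0,"y":0,"z":0,"ax":0,"ay":0,"az":0},{"x":0,"y":0,"z":0,"ax":0,"ay":0,"az":0},{"x":0,"y":0,"z":0,"ax":0,"ay":0,"az":0}]'
```

```text
clock: 46.8
position: [667.5, -147.4, 303.3]
ee_rot: [-0.591, 0.806, -0.0, 0.0]
contact_force: [0.8, 1.4, 1.7]
gripper_width: 10.0
grasp_force: 63.2
clock: 47.6
position: [666.4, -147.1, 303.3]
ee_rot: [-0.591, 0.806, 0.0, 0.0]
contact_force: [1.6, 3.5, 2.6]
gripper_width: 9.4
grasp_force: 63.2
```

```bash
python3 -m handwheel '[{"x":0,"y":0,"z":0,"ax":0,"ay":0,"az":0},{"x":0,"y":0,"z":0,"ax":0,"ay":0,"az":0},{"x":0,"y":0,"z":0,"ax":0,"ay":0,"az":0},{"x":0,"y":0,"z":0,"ax":0,"ay":0,"az":0},{"x":0,"y":0,"z":0,"ax":0,"ay":0,"az":0},{"x":0,"y":0,"z":0.1,"ax":0,"ay":0,"az":0},{"x":0,"y":0,"z":0.15,"ax":0,"ay":0,"az":0},{"x":0,"y":0,"z":0.15,"ax":0,"ay":0,"az":0}]' 0.6
python3 -m handwheel '[{"x":-0.08,"y":0.17,"z":0,"ax":0,"ay":0,"az":0},{"x":-0.08,"y":0.17,"z":0,"ax":0,"ay":0,"az":0},{"x":-0.08,"y":0.17,"z":0,"ax":0,"ay":0,"az":0},{"x":-0.08,"y":0.17,"z":0,"ax":0,"ay":0,"az":0},{"x":-0.08,"y":0.19,"z":0,"ax":0,"ay":0,"az":0},{"x":-0.067,"y":0.188,"z":-0.05,"ax":0,"ay":0,"az":0},{"x":0,"y":0,"z":-0.2,"ax":0,"ay":0,"az":0},{"x":0,"y":0,"z":-0.2,"ax":0,"ay":0,"az":0}]' 0
python3 -m handwheel '[{"x":0,"y":0,"z":-0.2,"ax":0,"ay":0,"az":0},{"x":0,"y":0,"z":-0.1,"ax":0,"ay":0,"az":0},{"x":0,"y":0,"z":0,"ax":0,"ay":0,"az":0},{"x":0,"y":0,"z":0,"ax":0,"ay":0,"az":0},{"x":0,"y":0,"z":0,"ax":0,"ay":0,"az":0},{"x":0,"y":0,"z":0,"ax":0,"ay":0,"az":0},{"x":0,"y":0,"z":0,"ax":0,"ay":0,"az":0},{"x":0,"y":0,"z":0,"ax":0,"ay":0,"az":0}]'
python3 - <<'E'
from h import *
p,im=snap('wrist','wL.png');s=arm.read_state();print(s['position'])
C=np.array([544,-109,0]);ux=np.array([.9537,-.3007,0]);uy=np.array([.3007,.9537,0])
for a in(.7,.77,.84):
  for y in (155,172,189): print(a,proj(p,C+(-95+100*np.cos(a))*ux+y*uy+[0,0,64+100*np.sin(a)]).round())
hsv=cv2.cvtColor(np.ascontiguousarray(im),cv2.COLOR_RGB2HSV);h,sa,v=cv2.split(hsv)
m=(((h<6)|(h>174))&(sa>140)&(v>60)).astype(np.uint8)
for c in cv2.findContours(m,0,1)[0]:
  if cv2.contourArea(c)>150: print(cv2.minAreaRect(c))
E
```

```text
clock: 48.4
position: [666.0, -147.5, 383.9]
ee_rot: [-0.591, 0.806, 0.0, -0.001]
contact_force: [0.8, -0.1, 1.0]
gripper_width: 68.1
grasp_force: 0.0
clock: 49.2
position: [572.8, 65.8, 293.8]
ee_rot: [-0.592, 0.806, -0.0, 0.002]
contact_force: [0.3, -0.3, -0.6]
gripper_width: 42.6
grasp_force: 0.0
clock: 50.0
position: [573.2, 64.3, 234.0]
ee_rot: [-0.591, 0.806, -0.0, 0.001]
contact_force: [1.1, 0.0, -0.2]
gripper_width: 42.7
grasp_force: 0.0
[573.10489686  64.27950108 233.79924709]
0.7 [311. 169.]
0.7 [311. 191.]
0.7 [311. 212.]
0.77 [317. 171.]
0.77 [317. 193.]
0.77 [317. 215.]
0.84 [324. 173.]
0.84 [324. 195.]
0.84 [324. 217.]
((484.51226806640625, 232.56784057617188), (26.454849243164062, 110.83871459960938), 79.79602813720703)
((320.5, 194.0), (50.0, 11.0), 90.0)
```

```bash
python3 -m handwheel '[{"x":0,"y":0,"z":-0.15,"ax":0,"ay":0,"az":0},{"x":0,"y":0,"z":-0.15,"ax":0,"ay":0,"az":0},{"x":0,"y":0,"z":-0.15,"ax":0,"ay":0,"az":0},{"x":0,"y":0,"z":-0.08,"ax":0,"ay":0,"az":0},{"x":0,"y":0,"z":-0.05,"ax":0,"ay":0,"az":0},{"x":0,"y":0,"z":0,"ax":0,"ay":0,"az":0},{"x":0,"y":0,"z":0,"ax":0,"ay":0,"az":0},{"x":0,"y":0,"z":0,"ax":0,"ay":0,"az":0}]'
python3 -m handwheel '[{"x":0,"y":0,"z":0,"ax":0,"ay":0,"az":0},{"x":0,"y":0,"z":0,"ax":0,"ay":0,"az":0},{"x":0,"y":0,"z":0,"ax":0,"ay":0,"az":0},{"x":0,"y":0,"z":0,"ax":0,"ay":0,"az":0},{"x":0,"y":0,"z":0,"ax":0,"ay":0,"az":0},{"x":0,"y":0,"z":0,"ax":0,"ay":0,"az":0},{"x":0,"y":0,"z":0,"ax":0,"ay":0,"az":0},{"x":0,"y":0,"z":0,"ax":0,"ay":0,"az":0}]' -1
```

```text
clock: 50.85
position: [573.9, 64.5, 118.7]
ee_rot: [-0.591, 0.806, -0.0, 0.001]
contact_force: [-0.3, 0.5, -0.3]
gripper_width: 42.8
grasp_force: 0.0
clock: 51.65
position: [573.5, 64.3, 117.7]
ee_rot: [-0.591, 0.806, -0.0, 0.001]
contact_force: [0.4, -0.5, 2.9]
gripper_width: 10.0
grasp_force: 58.6
```

```bash
python3 -m handwheel '[{"x":0.03,"y":-0.01,"z":-0.036,"ax":0,"ay":0,"az":0},{"x":0.027,"y":-0.009,"z":-0.039,"ax":0,"ay":0,"az":0},{"x":0.023,"y":-0.007,"z":-0.041,"ax":0,"ay":0,"az":0},{"x":0.019,"y":-0.006,"z":-0.044,"ax":0,"ay":0,"az":0},{"x":0.015,"y":-0.005,"z":-0.045,"ax":0,"ay":0,"az":0},{"x":0.011,"y":-0.003,"z":-0.047,"ax":0,"ay":0,"az":0},{"x":0.007,"y":-0.002,"z":-0.048,"ax":0,"ay":0,"az":0},{"x":0.002,"y":-0.001,"z":-0.04,"ax":0,"ay":0,"az":0}]'
python3 -m handwheel '[{"x":0,"y":0,"z":-0.006,"ax":0,"ay":0,"az":0},{"x":0,"y":0,"z":0,"ax":0,"ay":0,"az":0},{"x":0,"y":0,"z":0,"ax":0,"ay":0,"az":0},{"x":0,"y":0,"z":0,"ax":0,"ay":0,"az":0},{"x":0,"y":0,"z":0,"ax":0,"ay":0,"az":0},{"x":0,"y":0,"z":0,"ax":0,"ay":0,"az":0},{"x":0,"y":0,"z":0,"ax":0,"ay":0,"az":0},{"x":0,"y":0,"z":0,"ax":0,"ay":0,"az":0}]'
```

```text
clock: 52.45
position: [601.3, 55.5, 48.9]
ee_rot: [-0.591, 0.806, -0.001, 0.001]
contact_force: [4.6, -1.0, -1.3]
gripper_width: 9.8
grasp_force: 65.4
clock: 53.25
position: [601.3, 55.5, 47.3]
ee_rot: [-0.591, 0.806, -0.001, 0.001]
contact_force: [6.8, -2.3, -4.3]
gripper_width: 10.0
grasp_force: 65.2
```

```bash
python3 -m handwheel '[{"x":0,"y":0,"z":0,"ax":0,"ay":0,"az":0},{"x":0,"y":0,"z":0,"ax":0,"ay":0,"az":0},{"x":0,"y":0,"z":0,"ax":0,"ay":0,"az":0},{"x":0,"y":0,"z":0,"ax":0,"ay":0,"az":0},{"x":0,"y":0,"z":0.1,"ax":0,"ay":0,"az":0},{"x":0,"y":0,"z":0.2,"ax":0,"ay":0,"az":0},{"x":0,"y":0,"z":0.2,"ax":0,"ay":0,"az":0},{"x":0,"y":0,"z":0.1,"ax":0,"ay":0,"az":0}]' -0.43
python3 - <<'E'
from h import *
p,im=snap('wrist','wM.png');s=arm.read_state();print(s['position'])
C=np.array([544,-109,0]);ux=np.array([.9537,-.3007,0]);uy=np.array([.3007,.9537,0])
for a in(0,.1):
  print(a,proj(p,C+(-95+100*np.cos(a))*ux+174*uy+[0,0,64+100*np.sin(a)]).round(),proj(p,C+(-95+219*np.cos(a))*ux+150*uy+[0,0,64+219*np.sin(a)]).round())
E
python3 -m handwheel '[{"x":0,"y":0,"z":0.2,"ax":0,"ay":0,"az":0},{"x":0,"y":0,"z":0.2,"ax":0,"ay":0,"az":0},{"x":0,"y":0,"z":0.2,"ax":0,"ay":0,"az":0},{"x":0,"y":0,"z":0.2,"ax":0,"ay":0,"az":0},{"x":0,"y":0,"z":0.2,"ax":0,"ay":0,"az":0},{"x":0,"y":0,"z":0.08,"ax":0,"ay":0,"az":0},{"x":0.05,"y":-0.14,"z":0,"ax":0,"ay":0,"az":0},{"x":0.06,"y":-0.17,"z":0,"ax":0,"ay":0,"az":0}]' 0.2
python3 -m handwheel '[{"x":0.06,"y":-0.17,"z":0,"ax":0,"ay":0,"az":0},{"x":0.06,"y":-0.17,"z":0,"ax":0,"ay":0,"az":0},{"x":0.06,"y":-0.17,"z":0,"ax":0,"ay":0,"az":0},{"x":0.06,"y":-0.17,"z":0,"ax":0,"ay":0,"az":0},{"x":0.025,"y":-0.035,"z":0,"ax":0,"ay":0,"az":0},{"x":0,"y":0,"z":0,"ax":0,"ay":0,"az":0},{"x":0,"y":0,"z":0,"ax":0,"ay":0,"az":0},{"x":0,"y":0,"z":0,"ax":0,"ay":0,"az":0}]'
```

```text
clock: 54.05
position: [601.0, 56.0, 172.1]
ee_rot: [-0.592, 0.806, -0.001, 0.002]
contact_force: [0.1, 0.4, 0.2]
gripper_width: 24.7
grasp_force: 0.0
[602.33135181  56.18098369 174.71052724]
0 [319. 192.] [161. 161.]
0.1 [320. 196.] [148. 168.]
clock: 54.9
position: [621.6, -5.7, 384.9]
ee_rot: [-0.593, 0.806, 0.0, 0.001]
contact_force: [-0.5, -0.4, 0.6]
gripper_width: 51.1
grasp_force: 0.0
clock: 55.7
position: [674.5, -148.0, 384.6]
ee_rot: [-0.592, 0.806, -0.0, 0.0]
contact_force: [0.3, 0.6, 1.0]
gripper_width: 51.7
grasp_force: 0.0
```

View pics/wM.png

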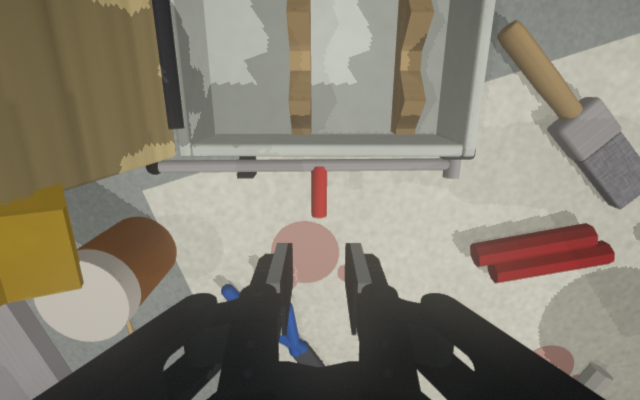

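```bash
python3 -m handwheel '[{"x":0.005,"y":0,"z":-0.1,"ax":0,"ay":0,"az":0},{"x":0,"y":0,"z":-0.12,"ax":0,"ay":0,"az":0},{"x":0,"y":0,"z":-0.12,"ax":0,"ay":0,"az":0},{"x":0,"y":0,"z":-0.08,"ax":0,"ay":0,"az":0},{"x":0,"y":0,"z":0,"ax":0,"ay":0,"az":0},{"x":0,"y":0,"z":0,"ax":0,"ay":0,"az":0},{"x":0,"y":0,"z":0,"ax":0,"ay":0,"az":0},{"x":0,"y":0,"z":0,"ax":0,"ay":0,"az":0}]'
python3 -m handwheel '[{"x":0,"y":0,"z":0,"ax":0,"ay":0,"az":0},{"x":0,"y":0,"z":0,"ax":0,"ay":0,"az":0},{"x":0,"y":0,"z":0,"ax":0,"ay":0,"az":0},{"x":0,"y":0,"z":0,"ax":0,"ay":0,"az":0},{"x":0,"y":0,"z":0,"ax":0,"ay":0,"az":0},{"x":0,"y":0,"z":0,"ax":0,"ay":0,"az":0},{"x":0,"y":0,"z":0,"ax":0,"ay":0,"az":0},{"x":0,"y":0,"z":0,"ax":0,"ay":0,"az":0}]' -1
```

```text
clock: 56.5
position: [676.2, -149.1, 301.8]
ee_rot: [-0.591, 0.806, -0.001, 0.001]
contact_force: [0.5, -0.4, 0.3]
gripper_width: 51.0
grasp_force: 0.0
clock: 57.3
position: [676.0, -149.5, 300.5]
ee_rot: [-0.591, 0.806, -0.0, 0.0]
contact_force: [1.7, -0.5, 2.2]
gripper_width: 9.8
grasp_force: 58.5
```

```bash
python3 -m handwheel '[{"x":-0.075,"y":0.024,"z":0.013,"ax":0,"ay":0,"az":0},{"x":-0.076,"y":0.024,"z":0.007,"ax":0,"ay":0,"az":0},{"x":-0.076,"y":0.024,"z":0.001,"ax":0,"ay":0,"az":0},{"x":-0.076,"y":0.024,"z":-0.004,"ax":0,"ay":0,"az":0},{"x":-0.076,"y":0.024,"z":-0.01,"ax":0,"ay":0,"az":0},{"x":-0.075,"y":0.024,"z":-0.016,"ax":0,"ay":0,"az":0},{"x":-0.074,"y":0.023,"z":-0.022,"ax":0,"ay":0,"az":0},{"x":-0.072,"y":0.023,"z":-0.027,"ax":0,"ay":0,"az":0}]'
python3 -m handwheel '[{"x":-0.07,"y":0.022,"z":-0.033,"ax":0,"ay":0,"az":0},{"x":-0.067,"y":0.021,"z":-0.038,"ax":0,"ay":0,"az":0},{"x":-0.065,"y":0.02,"z":-0.043,"ax":0,"ay":0,"az":0},{"x":-0.061,"y":0.019,"z":-0.048,"ax":0,"ay":0,"az":0},{"x":-0.058,"y":0.018,"z":-0.052,"ax":0,"ay":0,"az":0},{"x":-0.054,"y":0.017,"z":-0.057,"ax":0,"ay":0,"az":0},{"x":-0.05,"y":0.016,"z":-0.061,"ax":0,"ay":0,"az":0},{"x":-0.046,"y":0.014,"z":-0.064,"ax":0,"ay":0,"az":0}]'
```

```text
clock: 58.1
position: [555.7, -111.4, 289.6]
ee_rot: [-0.591, 0.806, -0.001, 0.001]
contact_force: [-0.8, -0.1, 1.1]
gripper_width: 9.6
grasp_force: 60.7
clock: 58.9
position: [460.9, -81.5, 208.7]
ee_rot: [-0.591, 0.807, 0.0, 0.0]
contact_force: [2.1, 3.0, -4.1]
gripper_width: 9.9
grasp_force: 59.3
```

```bash
python3 -m handwheel '[{"x":-0.041,"y":0.013,"z":-0.068,"ax":0,"ay":0,"az":0},{"x":-0.036,"y":0.011,"z":-0.071,"ax":0,"ay":0,"az":0},{"x":-0.031,"y":0.01,"z":-0.073,"ax":0,"ay":0,"az":0},{"x":-0.026,"y":0.008,"z":-0.075,"ax":0,"ay":0,"az":0},{"x":-0.021,"y":0.007,"z":-0.077,"ax":0,"ay":0,"az":0},{"x":-0.015,"y":0.005,"z":-0.079,"ax":0,"ay":0,"az":0},{"x":-0.006,"y":0.002,"z":-0.07,"ax":0,"ay":0,"az":0},{"x":-0.002,"y":0.001,"z":-0.05,"ax":0,"ay":0,"az":0}]'
python3 -m handwheel '[{"x":0,"y":0,"z":-0.02,"ax":0,"ay":0,"az":0},{"x":0,"y":0,"z":-0.01,"ax":0,"ay":0,"az":0},{"x":0,"y":0,"z":0,"ax":0,"ay":0,"az":0},{"x":0,"y":0,"z":0,"ax":0,"ay":0,"az":0},{"x":0,"y":0,"z":0,"ax":0,"ay":0,"az":0},{"x":0,"y":0,"z":0,"ax":0,"ay":0,"az":0},{"x":0,"y":0,"z":0,"ax":0,"ay":0,"az":0},{"x":0,"y":0,"z":0,"ax":0,"ay":0,"az":0}]'
```

```text
clock: 59.7
position: [425.6, -70.4, 95.7]
ee_rot: [-0.591, 0.807, 0.0, -0.0]
contact_force: [-0.1, 1.3, -0.5]
gripper_width: 9.6
grasp_force: 58.5
clock: 60.5
position: [425.6, -70.4, 92.6]
ee_rot: [-0.592, 0.806, 0.0, -0.0]
contact_force: [-6.2, 4.6, 14.6]
gripper_width: 9.8
grasp_force: 60.4
```

```bash
python3 -m handwheel '[{"x":0,"y":0,"z":0,"ax":0,"ay":0,"az":0},{"x":0,"y":0,"z":0,"ax":0,"ay":0,"az":0},{"x":0,"y":0,"z":0,"ax":0,"ay":0,"az":0},{"x":0,"y":0,"z":0,"ax":0,"ay":0,"az":0},{"x":0,"y":0,"z":0.05,"ax":0,"ay":0,"az":0},{"x":0,"y":0,"z":0.15,"ax":0,"ay":0,"az":0},{"x":0,"y":0,"z":0.15,"ax":0,"ay":0,"az":0},{"x":0,"y":0,"z":0.2,"ax":0,"ay":0,"az":0}]' -0.45
python3 -m handwheel '[{"x":-0.05,"y":-0.2,"z":0.2,"ax":0,"ay":0,"az":0},{"x":-0.05,"y":-0.2,"z":0.2,"ax":0,"ay":0,"az":0},{"x":0,"y":-0.2,"z":0,"ax":0,"ay":0,"az":0},{"x":0,"y":-0.2,"z":0,"ax":0,"ay":0,"az":0},{"x":0,"y":-0.2,"z":0,"ax":0,"ay":0,"az":0},{"x":0,"y":0,"z":0,"ax":0,"ay":0,"az":0},{"x":0,"y":0,"z":0,"ax":0,"ay":0,"az":0},{"x":0,"y":0,"z":0,"ax":0,"ay":0,"az":0}]'
python3 - <<'E'
from h import *
pt,t=snap('top','t9.png');ps,b=snap('scene','s9.png')
for q,i in(('top0',t),('scene0',b)):
  a=cv2.imread(f'pics/{q}.png')[:,:,::-1]; d=(cv2.absdiff(np.ascontiguousarray(a),np.ascontiguousarray(i)).max(2)>40).astype(np.uint8)
  d=cv2.morphologyEx(d,cv2.MORPH_OPEN,np.ones((3,3)))
  for c in cv2.findContours(d,0,1)[0]:
    if cv2.contourArea(c)>30: print(q,cv2.boundingRect(c))
o=np.hstack([cv2.resize(t[140:300,165:435],(420,249)),cv2.resize(b[120:270,230:460],(380,249))]);cv2.imwrite('pics/end.png',o[:,:,::-1])
E
```

```text
clock: 61.3
position: [424.9, -70.7, 201.5]
ee_rot: [-0.591, 0.807, 0.001, -0.001]
contact_force: [1.5, -0.1, -0.8]
gripper_width: 23.5
grasp_force: 0.0
clock: 62.1
position: [408.4, -259.6, 270.6]
ee_rot: [-0.591, 0.806, 0.0, 0.0]
contact_force: [0.5, 0.3, 0.2]
gripper_width: 23.3
grasp_force: 0.0
top0 (262, 382, 8, 18)
top0 (269, 377, 67, 23)
top0 (338, 374, 13, 12)
top0 (275, 372, 17, 8)
top0 (385, 370, 28, 14)
top0 (355, 369, 39, 31)
top0 (340, 363, 9, 6)
top0 (316, 358, 18, 12)
top0 (6, 333, 92, 50)
top0 (353, 316, 44, 53)
top0 (434, 249, 32, 25)
top0 (370, 244, 34, 25)
top0 (257, 234, 12, 36)
top0 (235, 230, 13, 37)
top0 (371, 224, 9, 14)
top0 (283, 222, 15, 27)
top0 (299, 221, 14, 25)
top0 (432, 207, 52, 54)
top0 (485, 206, 25, 22)
top0 (484, 205, 60, 80)
top0 (413, 201, 20, 34)
top0 (433, 195, 8, 19)
top0 (236, 186, 12, 36)
top0 (213, 186, 14, 35)
top0 (357, 181, 62, 48)
top0 (502, 152, 19, 23)
top0 (525, 134, 22, 17)
scene0 (108, 239, 68, 54)
scene0 (236, 229, 12, 12)
scene0 (306, 169, 21, 19)
scene0 (233, 168, 11, 16)
scene0 (365, 164, 32, 20)
scene0 (283, 161, 23, 28)
scene0 (376, 154, 32, 19)
scene0 (319, 148, 41, 43)
scene0 (169, 122, 14, 16)
scene0 (197, 116, 41, 73)
scene0 (151, 84, 40, 36)
scene0 (185, 64, 61, 78)
scene0 (253, 61, 7, 14)
scene0 (190, 56, 13, 15)
scene0 (164, 54, 11, 29)
scene0 (287, 24, 5, 10)
scene0 (267, 20, 18, 9)
scene0 (167, 17, 24, 39)
scene0 (205, 16, 40, 41)
scene0 (245, 11, 42, 56)
scene0 (326, 0, 35, 44)
scene0 (209, 0, 8, 8)
```

View pics/end.png

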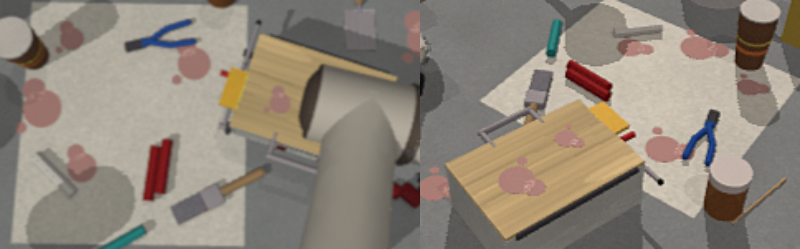

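```bash
python3 -c "
from bench import arm
print(arm.job_done())"
```

```text
the job is handed in; nothing more can be done
None
```

I handed the job in at about 62 s: both black bars lie in grooves of their own, the prop is back in its clip, the lid is shut, and the red bars and the other items are still on the bench, though the grader returned no verdict.

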